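# Hold a jar in the one-hand jar clamp

### The arm

A 7-joint arm with a two-finger parallel gripper is mounted at the origin on a cart in front of the work surface, level with it; the furniture and walls round the work are solid. World frame = base frame: x ahead of the robot, y to its left, z up, the work surface at z = 0. Lengths are in m, angles in rad, forces in N, time in s.
With the tool pointing down it reaches from about 0.4 to 0.9 m from the base axis. Payload 5.5 kg.
Tool frame: the origin (TCP) lies on the centre line of the jaws, within the pads' length; the fingertips stand 19 mm ahead of it and the grasp point (between the pads) is the TCP (r.finger_overhang is the distance from the TCP to the fingertips, in m); z points along the fingers, y is the direction in which the jaws open and shut (so a half turn about z gives the same grasp; the last joint's range is limited). The gripper opens to 85 mm and grips with 20 to 120 N. Pads are 22 mm wide; open, the fingers measure 114 mm over their backs; the gripper's body (76 mm by 85 mm) begins 54 mm behind the grasp point. The pads swing forward as they close: fully open they stand 13 mm farther back than shut.
Start: joints at [-1.043, 0.501, -0.427, 1.55, 0.221, 1.138, -0.21], TCP at [0.17, 0.627, 0.25] pointing down, gripper open.
Joint ranges: [-2.88, 2.88], [-0.31, 2.03], [-1.54, 1.56], [0.2, 2.42], [-1.41, 4.55], [0.19, 2.02], [-2.57, 2.57]. Speed limits (rad/s): [2.57, 2.57, 3.14, 3.14, 3.14, 3.14, 3.14].

### API

Orientations are given as [roll, pitch, yaw] about the fixed x, y, z axes, in that order (R = Rz(yaw) Ry(pitch) Rx(roll)).
In Python, from plant import read_state, viewer, r gives the robot as it stands.
- The arm moves only by the tool play_rows, never from a script. Its argument "steps" is a list of rows, each a list of 7 numbers: the turn, a rotation vector about the tool's x, y, z scaled (see below), then the shift along the tool's x, y, z scaled (see below), then the gripper command: -1 is shut, 1 is fully open, values between are in proportion. A call has 1 to 10 rows; each row shifts and turns the commanded pose from where the row before left it, along the tool's axes as they then stand; what a row does not reach is not made up. The controller multiplies each number of a shift by 75 cm and each number of a turn by 90 degrees. A row lasts 1/12 s, in which the tool goes at most 41.7 mm and 7.16 degrees, less where a joint would pass 70% of its speed; a pose out of reach is approached as far as the arm can. A call with a number of a shift or a turn outside -1 to 1 is refused whole. A call with a gripper value outside its range is refused whole. The fingers move at their own pace and stop on an object; "force" is the grip in N (left out, the last holds). Time passes only in rows, so rows that do not move let the fingers close. It gives the time, the measured TCP pose, the force and the opening at its end, in the units of the state.
- read_state(): the state, without advancing time (a new reading comes with each control period).
- viewer.camera(name): name is "side" or "top"; returns a dict with "img" (480x640x3 uint8, red, green, blue), "depth" (480x640 float32, m along the optical axis (not along the pixel's ray), 0 where there is no reading), "fx", "fy", "cx", "cy" (pixels), "R" (3x3) and "t" (3): a world point X has camera coordinates R X + t. Camera axes: x right, y down, z forward; pixel columns grow to the right and rows downward; lengths in m; the calibration is good to about 2 mm. A picture is of the moment at which its call begins.
- r.sign_off(): hands the job in, once; it reports no verdict.
The state is a dict: "time_s": time; "joint_pos": joint angles; "joint_vel": joint speeds; "effort": joint torques, N m; "tool_pos": TCP position; "orientation": TCP orientation; "ft_force": force on the tool from outside, world axes, zero at the start; "ft_torque": the same for the moment, N m; "gripper_width": finger opening in m.
Only numpy, scipy, OpenCV 4.12 (cv2) and the standard library are available. Lean on these libraries where they do the work, as an engineer would, in place of code of your own. Each camera call takes 0.05 s, during which the arm holds its last target.

### The job

Clamp the small jar with the black lid for me. Slide the clamp's jaw open to its stop, stand the jar upright on the clamp's wooden base right up against the fixed jaw's two ribs, then close the jaw on it only by pumping the squeeze grip, stroke by stroke, opening the grip fully between strokes. It holds only while it is squeezed: finish with the grip still squeezed in the gripper and the jar clamped firmly but gently, the jaw's sprung cushion clearly pressed in but never squashed all the way, and leave everything else where it stands.

Things in the scene. Friction and masses are not known exactly. Their poses are not given: they have to be found in the camera images.
- clamp: The jar clamp, fixed on the table: wooden base 295 x 90 x 10 mm. Origin: centre of the base's underside; x runs along the base from the fixed jaw to the squeeze grip, z up. Fixed jaw: aluminium block 76 mm wide, top at z = 65 mm, with two upright black ribs (12 mm round, top at z = 62 mm, at y = -15 and +15 mm), fronts at x = -117.5 mm
- seat (a point): Where the jar's bottom centre stands when it touches both ribs: on top of the wooden base (10 mm above the table), at x = -97.5 mm, y = 0 in the clamp's frame; same axes as the clamp
- knob (a point): Black knob on top of the sliding jaw, moves with it: a bar 26 mm along the clamp's x, 14 mm along y, from 14 mm below this point to 14 mm above it; this point is 72 mm above the table. The jaw block under it is 60 mm wide (y), 22 mm thick (x), top 56 mm above the table; the face of its cushion plate is 39 mm from here toward the fixed jaw, top 60 mm above the table
- jaw (a joint): How far the sliding jaw is open (m): gap from the free cushion's face to the fronts of the ribs; 0 closed, 0.100 at the open stop, grows along the clamp's +x. With the grip at rest the jaw slides by hand against about 6 N of friction and stays where it is left. The side of a seated jar is met at about 0.044
- cushion (a joint): How far the sliding jaw's sprung cushion is pressed in (m): 0 free, about 2 N for each mm (0.001), stop at 0.016. It is pressed in only by what the jaw pushes against, so it tells the clamping force
- grip_center (a point): Centre of the squeeze grip, half-way between its two upright black paddles, 82 mm above the table; x as the clamp's. The paddles stand 48 to 104 mm above the table, 32 mm wide (y), 10 mm thick (x); at rest their outer faces are 60 mm apart along x, fully squeezed 24 mm. Housing below, top 46 mm above the table
- trigger (a joint): Travel of each paddle of the squeeze grip toward the other (m): 0 at rest, 0.018 fully squeezed; both move alike (outer width 60 mm less twice this). A spring opens them again. At rest the ratchet is free; after some 3 mm it catches the jaw's toothed bar (pitch 5 mm) and draws the jaw toward the fixed jaw by as much as this grows, so a full stroke closes it by 10 to 16 mm
- paddle: The grip's paddle on the side of the fixed jaw, 10 x 32 x 56 mm; origin below it at table height. Force on the jaw = twice the grip on each paddle, less the return spring (4 N at rest, 8 N squeezed) and the jaw's 6 N: 12 to 15 N of grip clamp the jar well, over 20 N squash the cushion
- jar_mid (a point): Centre of the small glass jar with the black lid, 51 mm across, 66 mm tall, half-way up (33 mm above its bottom), 0.1 to 0.2 kg; stands on the table at the start; z is its own upright axis
- spice: Bystander: spice jar with a yellow lid, 45 mm across, 100 mm tall, loose; origin at its bottom
- pot: Bystander: white yoghurt pot, 72 mm across, 71 mm tall, loose; origin at its bottom
- mill: Bystander: brown pepper mill, 58 mm across, 135 mm tall, loose; origin at its bottom
- stopper: Bystander: cork, 24 mm across, 38 mm tall, loose; origin at its bottom
Things that resemble listed ones, but are neither listed nor needed, are in the scene too. Leave any blue, orange or pink look-alike of the part that bears jar_mid alone.

How it is judged:
By the outcome, as a careful person would: the job done as asked, in the order asked, and still so for the second after the job is handed in, while the arm keeps its last pose, push and grip.
It also fails if it takes over 72 s, if anything falls off the work surface, if the arm or the gripper's body presses on something with over 40 N, if the wrist force passes 120 N, or if a joint passes its speed limit or range.

## Working session

There is one attempt and no reset: what is moved stays moved. The work goes in short steps, Python scripts to look and compute and a tool call to move; the robot and the scene stay as the last step left them, time stands still between calls to the robot, and variables do not carry over. Pictures are saved under pics/ and viewed, and the job is handed in when it is done.

Besides the shell and the picture viewer there is one more tool, called after ">>>" as a command line: name --pt "numbers of a row" for each row, then --argument value for the rest. play_rows: Moves the arm, as the interface text tells. Shifts and turns lie within -1 to 1; 1 stands for 75 cm of shift or 90 degrees of turn. Its arguments: {"type":"object","properties":{"steps":{"type":"array","items":{"type":"array","items":{"type":"number","minimum":-1,"maximum":1}}},"force":{"type":"number"}},"required":["steps"]}

```bash
mkdir -p pics; ls
python3 - <<'E'
from plant import read_state, viewer, r
import cv2
print(read_state()); print(r.finger_overhang)
for n in ("side","top"):
    c=viewer.camera(n); cv2.imwrite(f"pics/{n}0.png",c["img"][:,:,::-1]); print(n,c["fx"],c["cx"],c["cy"],c["R"],c["t"], -c["R"].T@c["t"])
E
```

```text
pics
{'time_s': 0.0, 'joint_pos': array([-1.04278359,  0.50186385, -0.42678067,  1.55146279,  0.2207809 ,
        1.13830063, -0.21029747]), 'joint_vel': array([ 1.53701684e-03,  3.31714070e-05, -1.29801397e-03, -5.65127090e-04,
       -4.72266333e-04, -1.08367857e-04,  7.17139440e-04]), 'effort': array([-1.07412267e-03, -5.69516551e+01, -5.81693843e+00, -2.80944407e+01,
        1.05194692e-02,  1.20286099e-02,  5.90804120e-06]), 'tool_pos': array([0.16999307, 0.62668636, 0.24924303]), 'orientation': array([-3.13961204e+00, -8.07577797e-05,  2.87682252e+00]), 'ft_force': array([ 0.08774584, -0.17613308,  0.31690732]), 'ft_torque': array([-0.01456985,  0.05062651, -0.04626423]), 'gripper_width': 0.08555189189685558}
0.019
side 525.9712225801268 324.0635393660269 236.73430746244156 [[-0.96024759  0.27896364 -0.01019087]
 [ 0.168387    0.54973153 -0.81819378]
 [-0.22264408 -0.78738461 -0.57485223]] [ 0.56428567 -0.0166228   1.51311674] [0.8815395  1.04312773 0.86196842]
top 518.293885607392 316.9257772849348 243.57411079401436 [[-0.00275561 -0.99996506  0.00789258]
 [-0.99273803  0.00178632 -0.12028304]
 [ 0.12026474 -0.00816671 -0.99270826]] [-0.00192886  0.60942776  1.14258686] [0.46758389 0.00631375 1.20757447]
```

View pics/side0.png

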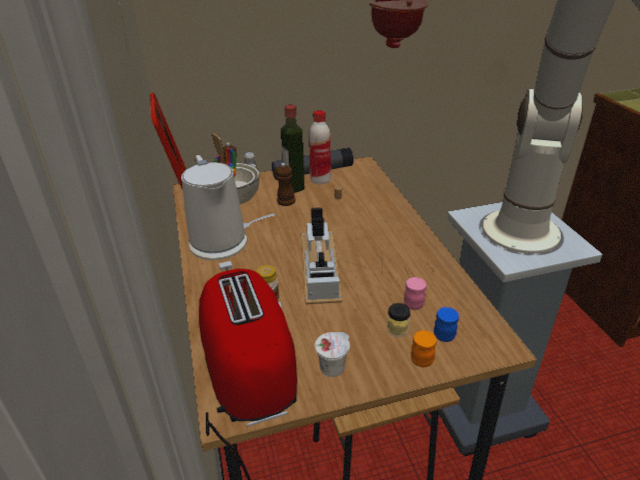

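View pics/top0.png

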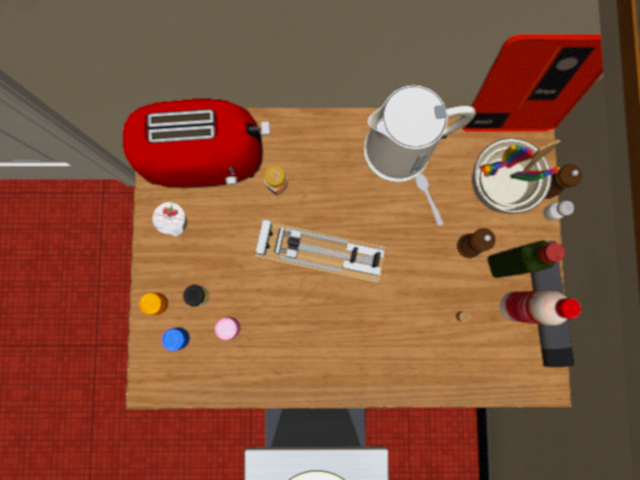

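Run:
```python
import cv2
a=cv2.imread("pics/top0.png")[200:300,240:400]; cv2.imwrite("pics/t1.png",cv2.resize(a,(800,500),interpolation=cv2.INTER_CUBIC))
a=cv2.imread("pics/side0.png")[200:310,280:360]; cv2.imwrite("pics/s1.png",cv2.resize(a,None,fx=5,fy=5,interpolation=cv2.INTER_CUBIC))
a=cv2.imread("pics/top0.png")[270:360,130:250]; cv2.imwrite("pics/t2.png",cv2.resize(a,None,fx=5,fy=5,interpolation=cv2.INTER_CUBIC))
```

```text
(no output)
```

View pics/t1.png

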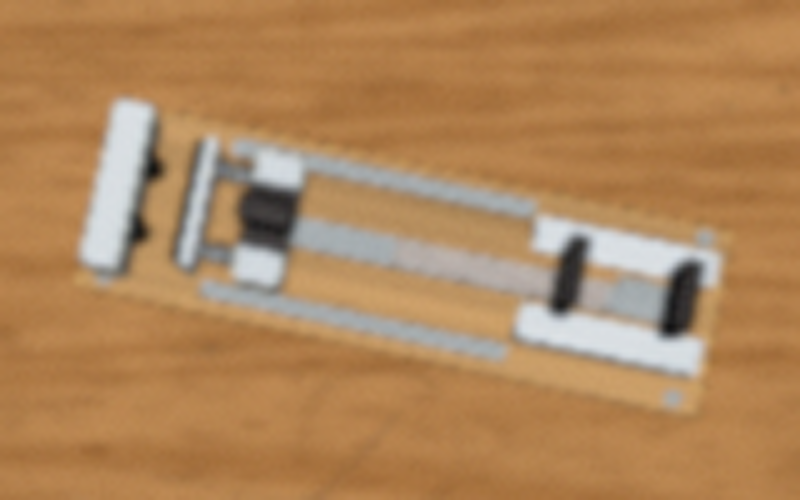

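View pics/s1.png

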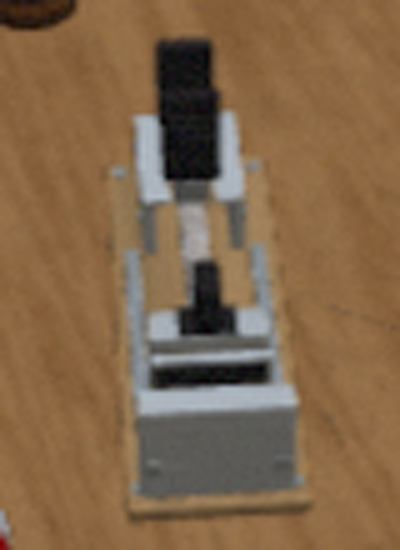

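View pics/t2.png

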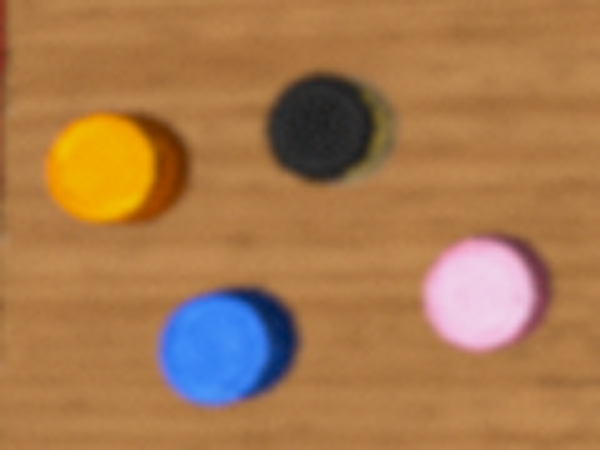

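```bash
cat > h.py <<'E'
import numpy as np, cv2
from plant import read_state, viewer, r
def ray(c,u,v,z):
    d=c["R"].T@np.array([(u-c["cx"])/c["fx"],(v-c["cy"])/c["fy"],1.]); o=-c["R"].T@c["t"]
    return o+d*(z-o[2])/d[2]
def proj(c,P):
    p=c["R"]@np.array(P,float)+c["t"]; return np.array([c["fx"]*p[0]/p[2]+c["cx"],c["fy"]*p[1]/p[2]+c["cy"]])
def dark(c,box,th=75):
    u0,v0,u1,v1=box; m=np.zeros(c["img"].shape[:2],np.uint8)
    m[v0:v1,u0:u1]=(c["img"][v0:v1,u0:u1].max(2)<th)*255
    n,l,s,ce=cv2.connectedComponentsWithStats(m)
    return m,[(s[i],ce[i],l==i) for i in range(1,n) if s[i][4]>8]
E
python3 - <<'E'
from h import *
t=viewer.camera("top"); s=viewer.camera("side")
for nm,c,b in (("top",t,(240,200,400,300)),("topjar",t,(175,275,215,315)),("side",s,(300,195,350,290)),("sidejar",s,(380,295,415,340))):
    m,o=dark(c,b)
    for st,ce,l in o: 
        q=cv2.minAreaRect(np.argwhere(l)[:,::-1].astype(np.float32)); print(nm,st,ce.round(1),q)
# base: wood vs white; white block mask top of fixed jaw
im=t["img"]; m=((im.min(2)>150)).astype(np.uint8)*255; k=np.zeros_like(m); k[200:300,240:400]=m[200:300,240:400]
n,l,st,ce=cv2.connectedComponentsWithStats(k)
for i in range(1,n):
    if st[i][4]>15: 
        q=cv2.minAreaRect(np.argwhere(l==i)[:,::-1].astype(np.float32)); print("white",st[i],q, ray(t,*q[0],0.065).round(4))
E
```

```text
top [269 231   3   5  11] [270.  233.3] ((270.0, 233.0), (4.0, 2.0), 90.0)
top [289 238  10  11  94] [293.3 242.7] ((293.5, 243.0), (10.0, 9.0), 90.0)
top [266 243   3   5  10] [267.1 245.6] ((267.0, 245.0), (4.0, 2.0), 90.0)
top [351 248   6  14  45] [353.3 254.9] ((353.3846130371094, 254.57691955566406), (3.3339741230010986, 13.532013893127441), 11.309932708740234)
top [372 253   7  14  61] [375.5 259.9] ((375.5000305175781, 259.5000305175781), (4.706787109375, 13.728129386901855), 11.309932708740234)
topjar [184 285  21  21 335] [194.  295.1] ((194.0, 295.0), (20.0, 20.0), 90.0)
side [311 208  13  32 320] [317.1 221.8] ((317.65478515625, 223.22055053710938), (31.457778930664062, 11.724696159362793), 83.9909896850586)
side [316 252  11  15 104] [321.  260.8] ((321.0, 259.0), (14.0, 10.0), 90.0)
side [310 272  24   6  97] [321.4 274.6] ((321.50250244140625, 274.5498962402344), (4.044947147369385, 23.121116638183594), 87.1375961303711)
sidejar [388 303  22  18 316] [398.9 311.6] ((398.5, 311.5), (17.0, 21.0), 90.0)
white [256 220  15  34 278] ((262.7331237792969, 236.32302856445312),
[... 251 characters left out ...]
8  61  15 217] ((315.63458251953125, 236.82693481445312), (61.188236236572266, 7.2562971115112305), 11.309932708740234) [ 6.211e-01 -3.000e-04  6.500e-02]
white [343 243  41  32 624] ((363.1302185058594, 257.8056640625), (38.02486801147461, 27.82756996154785), 10.619654655456543) [ 0.5741 -0.1053  0.065 ]
white [299 244  51  15 273] ((324.19024658203125, 251.1121826171875), (50.98541259765625, 5.587442398071289), 12.094758033752441) [ 0.5891 -0.0191  0.065 ]
white [286 249  11   8  71] ((291.0, 252.5), (7.0, 10.0), 90.0) [0.5862 0.0544 0.065 ]
white [281 256  60  16 182] ((310.3682861328125, 263.6146240234375), (60.62375259399414, 3.00325083732605), 12.094757080078125) [0.5614 0.0115 0.065 ]
```

```bash
cat >> h.py <<'E'
def cloud(c):
    v,u=np.mgrid[0:480,0:640]; d=c["depth"]
    p=np.stack([(u-c["cx"])/c["fx"]*d,(v-c["cy"])/c["fy"]*d,d],-1)
    P=(p-c["t"])@c["R"]; P[d==0]=np.nan; return P
def near(P,x,y,z0,z1):
    return P[(P[...,0]>x[0])&(P[...,0]<x[1])&(P[...,1]>y[0])&(P[...,1]<y[1])&(P[...,2]>z0)&(P[...,2]<z1)]
E
python3 - <<'E'
from h import *
for n in ("top","side"):
    P=cloud(viewer.camera(n)); print(n)
    q=near(P,(.5,.7),(-.17,.17),.003,.2); print(np.histogram(q[:,2],bins=np.arange(.003,.12,.004)))
    for nm,x,y,z0,z1 in (("fix",(.56,.68),(.09,.15),.058,.071),("knob",(.56,.64),(.03,.075),.079,.093),("padA",(.52,.64),(-.1,-.04),.097,.11),("padB",(.52,.64),(-.16,-.102),.097,.11),("hous",(.5,.65),(-.16,-.03),.040,.052),("base",(.48,.72),(-.2,.2),.005,.015),("jar",(.42,.56),(.2,.28),.058,.072)):
        q=near(P,x,y,z0,z1)
        if len(q)>5: print(nm,len(q),q.mean(0).round(4),q[:,2].std().round(4),cv2.minAreaRect(q[:,:2].astype(np.float32)))
E
```

```text
top
(array([ 789, 1462,  631,  220,   96,  219,  122,   36,   52,  176,  338,
        101,   98,  192,  165,  160,   26,    6,   11,   22,   48,   15,
         10,    8,   85,   38,    5,    0,    0]), array([0.003, 0.007, 0.011, 0.015, 0.019, 0.023, 0.027, 0.031, 0.035,
       0.039, 0.043, 0.047, 0.051, 0.055, 0.059, 0.063, 0.067, 0.071,
       0.075, 0.079, 0.083, 0.087, 0.091, 0.095, 0.099, 0.103, 0.107,
       0.111, 0.115, 0.119]))
fix 293 [0.6219 0.1167 0.0635] 0.0023 ((0.6226052641868591, 0.1107637956738472), (0.04195314273238182, 0.07457408308982849), 89.13770294189453)
knob 72 [0.6083 0.0507 0.0846] 0.0022 ((0.6086176037788391, 0.05067038908600807), (0.02539108693599701, 0.0133097805082798), 79.66719818115234)
padA 68 [ 0.5794 -0.0818  0.1022] 0.0022 ((0.5792725086212158, -0.08179271221160889), (0.00967530906200409, 0.03077694959938526), 77.93441772460938)
padB 65 [ 0.5694 -0.1305  0.1021] 0.0023 ((0.56922847032547, -0.1307276040315628), (0.009829358197748661, 0.029621431604027748), 77.759033203125)
hous 516 [ 0.5727 -0.1065  0.0447] 0.0022 ((0.5745534300804138, -0.10615292
[... 1118 characters left out ...]
11241865158081, -0.07989116758108139), (0.014046751894056797, 0.029539646580815315), 77.65389251708984)
padB 42 [ 0.5696 -0.1284  0.102 ] 0.0027 ((0.5704900026321411, -0.12955667078495026), (0.015177805908024311, 0.030050033703446388), 84.99395751953125)
hous 199 [ 0.5784 -0.0971  0.0465] 0.0022 ((0.5745528936386108, -0.10596448183059692), (0.08905226737260818, 0.056128956377506256), 78.01466369628906)
base 942 [ 0.5984 -0.0129  0.0104] 0.0023 ((0.5972352623939514, -0.002709314227104187), (0.23475180566310883, 0.3932425379753113), 1.043992519378662)
jar 299 [0.4753 0.2487 0.066 ] 0.0027 ((0.4651476740837097, 0.24492383003234863), (0.12214571982622147, 0.04469769448041916), 38.71727752685547)
```

Run:
```python
from h import *
t=viewer.camera("top"); s=viewer.camera("side")
a=np.deg2rad(12.2); X=np.array([-np.sin(a),-np.cos(a)]); Y=np.array([np.cos(a),-np.sin(a)])
def pr(n,p): print(n,p[:2].round(4),"X",(p[:2]@X).round(4),"Y",(p[:2]@Y).round(4))
for n,u,v in (("rt",387,247),("rb",378,282.4),("lb",255.6,256)): pr(n,ray(t,u-.4,v-.4,.01))
for n,u,v,z in (("L0",306.4,303.6,0),("R0",342,301,0),("L1",306.4,300.6,.01),("R1",342,298,.01)): pr(n,ray(s,u-.4,v-.4,z))
for n,c in (("top",t),("side",s)):
    P=cloud(c)
    for nm,x,y,z0,z1 in (("fix",(.56,.68),(.0975,.15),.058,.071),("knob",(.56,.64),(.03,.075),.082,.093),("padA",(.52,.64),(-.1,-.04),.1,.11),("padB",(.52,.64),(-.16,-.102),.1,.11),("hous",(.5,.65),(-.16,-.03),.042,.052),("plate",(.56,.68),(.06,.095),.055,.066),("jar",(.43,.51),(.22,.28),.059,.075)):
        q=near(P,x,y,z0,z1)[:,:2]; Q=np.c_[q@X,q@Y]; print(n,nm,len(q),"lo",np.percentile(Q,2,axis=0).round(4),"hi",np.percentile(Q,98,axis=0).round(4), "med",np.median(Q,0).round(4))
    m=cv2.minEnclosingCircle(q.astype(np.float32)); print("jar",m,q.mean(0))
m,o=dark(t,(175,275,215,315)); print("jar ray",ray(t,194,295,.066)); print(ray(s,398.9,307.5,.066))
```

```text
rt [ 0.6053 -0.1658] X 0.0341 Y 0.6266
rb [ 0.523  -0.1434] X 0.0296 Y 0.5415
lb [0.5848 0.1397] X -0.2601 Y 0.5421
L0 [0.6674 0.1181] X -0.2565 Y 0.6274
R0 [0.5822 0.1341] X -0.2542 Y 0.5407
L1 [0.6672 0.1185] X -0.2568 Y 0.6271
R1 [0.5824 0.1344] X -0.2545 Y 0.5409
top fix 287 lo [-0.2558  0.5484] hi [-0.2345  0.6192] med [-0.2463  0.5832]
top knob 66 lo [-0.1901  0.5772] hi [-0.166   0.5901] med [-0.1771  0.5837]
top padA 58 lo [-0.0473  0.5701] hi [-0.0382  0.5981] med [-0.0429  0.5839]
top padB 52 lo [0.0032 0.569 ] hi [0.0116 0.5982] med [0.0075 0.5844]
top hous 458 lo [-0.0579  0.5565] hi [0.0222 0.6112] med [-0.0158  0.5761]
top plate 108 lo [-0.2169  0.5565] hi [-0.1861  0.6115] med [-0.2114  0.5836]
top jar 268 lo [-0.3783  0.4037] hi [-0.3447  0.4417] med [-0.3614  0.4241]
jar ((0.4902006685733795, 0.26524198055267334), 0.02239195443689823) [0.4904032  0.26376671]
side fix 224 lo [-0.2588  0.5481] hi [-0.2364  0.6201] med [-0.252   0.5837]
side knob 39 lo [-0.1913  0.5777] hi [-0.1693  0.5905] med [-0.1831  0.5844]
side padA 35 lo [-0.0499  0.5703] hi [-0.0377  0.5994] med [-0.0448  0.5838]
side padB 31 lo [1.000e-04 5.699e-01] hi [0.012  0.5998] med [0.0058 0.5834]
side hous 193 lo [-0.0598  0.5566] hi [0.0226 0.6116] med [-0.0339  0.5929]
side plate 130 lo [-0.2188  0.5561] hi [-0.1864  0.6128] med [-0.2111  0.5817]
side jar 175 lo [-0.3788  0.4032] hi [-0.3462  0.442 ] med [-0.3617  0.4246]
jar ((0.49051937460899353, 0.26598915457725525), 0.02303312160074711) [0.49084508 0.26440138]
jar ray [0.49300933 0.26624198 0.066     ]
[0.49118237 0.2618334  0.066     ]
```

```bash
cat >> h.py <<'E'
from scipy.spatial.transform import Rotation as Ro
A=np.deg2rad(12.2); XV=np.array([-np.sin(A),-np.cos(A)]); YV=np.array([np.cos(A),-np.sin(A)])
def W(X,Y=.584): return X*XV+Y*YV
def C(p): return np.array([p[:2]@XV,p[:2]@YV])
def go(xy,z,yawdeg=None):
    s=read_state(); R=Ro.from_euler("xyz",s["orientation"])
    d=np.array([*xy,z])-s["tool_pos"]; u=R.inv().apply(d)/.75
    print("shift units",u.round(4),"mm",(np.linalg.norm(d)*1000).round(1),"rpy deg",np.rad2deg(s["orientation"]).round(2))
    if yawdeg is not None:
        T=Ro.from_euler("xyz",[180,0,yawdeg],degrees=True); print("turn units",((R.inv()*T).as_rotvec()/(np.pi/2)).round(4))
E
python3 -c "
from h import *
print(W(-.178)); go(W(-.178),.25,77.8)"
```

```text
[0.6084267  0.05056635]
shift units [-7.653e-01 -5.892e-01  3.000e-04] mm 724.4 rpy deg [-1.7998e+02 -1.0000e-02  1.6483e+02]
turn units [-2.00e-04  1.00e-04  9.67e-01]
```

>>> play_rows --pt "0 0 0 -0.015 -0.012 0 1" --pt "0 0 0 -0.032 -0.0246 0 1" --pt "0 0 0 -0.032 -0.0246 0 1" --pt "0 0 0 -0.032 -0.0246 0 1" --pt "0 0 0 -0.032 -0.0246 0 1" --pt "0 0 0 -0.032 -0.0246 0 1" --pt "0 0 0 -0.032 -0.0246 0 1" --pt "0 0 0 -0.032 -0.0246 0 1" --pt "0 0 0 -0.032 -0.0246 0 1" --pt "0 0 0 -0.015 -0.012 0 1"

```text
time_s: 1.23
tool_pos: [0.3372, 0.4065, 0.2503]
orientation: [-3.14, 0.002, 2.871]
ft_force: [1.1, -0.2, -0.4]
gripper_width: 0.0854
```

```bash
python3 -c "
from h import *
s=read_state();print(s['tool_pos'],s['joint_pos'].round(2),s['ft_force']); go(W(-.178),.25,77.8)"
```

```text
[0.33721655 0.40645114 0.25027229] [-0.62  0.27 -0.37  1.86  0.12  1.03  0.27] [ 1.09162977 -0.18406429 -0.36108784]
shift units [-0.4751 -0.3608  0.002 ] mm 447.4 rpy deg [-1.7990e+02  1.2000e-01  1.6452e+02]
turn units [1.000e-04 2.000e-03 9.636e-01]
```

>>> play_rows --pt "0 0 0 -0.025 -0.019 0 1" --pt "0 0 0 -0.04 -0.0304 0 1" --pt "0 0 0 -0.04 -0.0304 0 1" --pt "0 0 0 -0.04 -0.0304 0 1" --pt "0 0 0 -0.04 -0.0304 0 1" --pt "0 0 0 -0.04 -0.0304 0 1" --pt "0 0 0 -0.04 -0.0304 0 1" --pt "0 0 0 -0.04 -0.0304 0 1" --pt "0 0 0 -0.04 -0.0304 0 1" --pt "0 0 0 -0.025 -0.019 0 1"

```text
time_s: 2.07
tool_pos: [0.5483, 0.1294, 0.2505]
orientation: [-3.14, 0.002, 2.872]
ft_force: [-0.6, -0.0, 0.3]
gripper_width: 0.0852
```

>>> play_rows --pt "0 0 0.04 -0.04 -0.0304 0 1" --pt "0 0 0.077 0 0 0 0" --pt "0 0 0.077 0 0 0 -0.2" --pt "0 0 0.077 0 0 0 -0.2" --pt "0 0 0.077 0 0 0 -0.2" --pt "0 0 0.077 0 0 0 -0.2" --pt "0 0 0.077 0 0 0 -0.2" --pt "0 0 0.077 0 0 0 -0.2" --pt "0 0 0.077 0 0 0 -0.2" --pt "0 0 0.077 0 0 0 -0.2"

```text
time_s: 2.9
tool_pos: [0.569, 0.1043, 0.2504]
orientation: [-3.142, -0.0, 1.719]
ft_force: [-0.2, 0.3, -0.5]
gripper_width: 0.0345
```

```bash
python3 -c "
from h import *
s=read_state();print(s['tool_pos'],s['joint_pos'].round(2),s['ft_force'],s['gripper_width']); go(W(-.178),.25,77.8)"
```

```text
[0.56895017 0.10427797 0.25042561] [-0.26  0.34  0.04  1.75 -0.02  1.05 -0.07] [-0.24661405  0.26961717 -0.48988648] 0.03448056854322536
shift units [-0.0786  0.0415  0.0006] mm 66.7 rpy deg [-180.     -0.     98.47]
turn units [-0.     -0.      0.2297]
```

>>> play_rows --pt "0 0 0 -0.026 0.0138 0 -0.2" --pt "0 0 0 -0.026 0.0138 0 -0.2" --pt "0 0 0 -0.0266 0.0139 0 -0.2" --pt "0 0 0.077 0 0 0 -0.2" --pt "0 0 0.077 0 0 0 -0.2" --pt "0 0 0.0757 0 0 0 -0.2" --pt "0 0 0 0 0 0 -0.2" --pt "0 0 0 0 0 0 -0.2"

```text
time_s: 3.57
tool_pos: [0.6088, 0.0512, 0.2504]
orientation: [-3.141, 0.0, 1.368]
ft_force: [0.2, 0.3, -0.0]
gripper_width: 0.0342
```

```bash
python3 -c "
from h import *
s=read_state();print(s['tool_pos'],s['joint_pos'].round(2),s['ft_force'],s['gripper_width']); go(W(-.178),.083,77.8)"
```

```text
[0.60882519 0.05121976 0.25035753] [-0.23  0.4   0.14  1.67 -0.06  1.08 -0.28] [ 0.19865746  0.28857318 -0.03062822] 0.0342329955677315
shift units [-0.0009 -0.0003  0.2231] mm 167.4 rpy deg [-1.7999e+02  1.0000e-02  7.8350e+01]
turn units [-0.0001  0.0001  0.0062]
```

>>> play_rows --pt "0 0 0.006 -0.0009 -0.0003 0.02 -0.2" --pt "0 0 0 0 0 0.04 -0.2" --pt "0 0 0 0 0 0.04 -0.2" --pt "0 0 0 0 0 0.04 -0.2" --pt "0 0 0 0 0 0.035 -0.2" --pt "0 0 0 0 0 0.02 -0.2" --pt "0 0 0 0 0 0.014 -0.2" --pt "0 0 0 0 0 0.008 -0.2" --pt "0 0 0 0 0 0.006 -0.2" --pt "0 0 0 0 0 0 -0.2"

```text
time_s: 4.4
tool_pos: [0.609, 0.0512, 0.083]
orientation: [3.141, -0.0, 1.356]
ft_force: [-0.7, -0.1, -0.0]
gripper_width: 0.034
```

Run:
```python
from h import *
s=read_state();print(s['tool_pos'],s['ft_force'],s['gripper_width'])
for n,b in (("top",(190,300,240,400)),("side",(190,310,270,380))):
    c=viewer.camera(n)["img"][b[0]:b[1],b[2]:b[3],::-1]; cv2.imwrite(f"pics/{n}2.png",cv2.resize(c,None,fx=4.5,fy=4.5,interpolation=cv2.INTER_CUBIC))
```

```text
[0.6090065  0.05124817 0.08301701] [-0.66655316 -0.10625069 -0.03574398] 0.03402494709495124
```

View pics/side2.png

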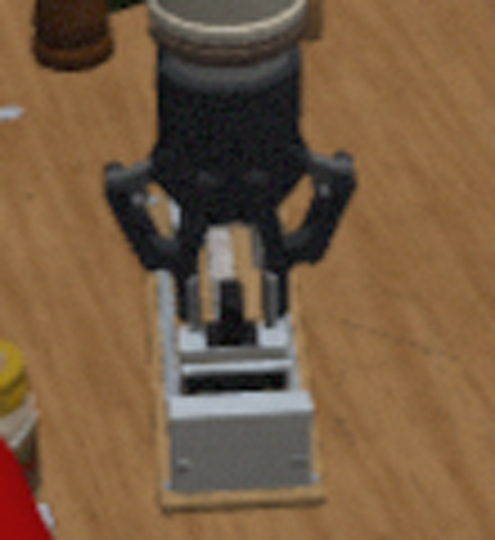

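The knob (crop about 230,305) sits centred between the two pads. Closing on it.

>>> play_rows --pt "0 0 0 0 0 0 -1" --pt "0 0 0 0 0 0 -1" --pt "0 0 0 0 0 0 -1" --pt "0 0 0 0 0 0 -1" --pt "0 0 0 0 0 0 -1" --force 30

```text
time_s: 4.92
tool_pos: [0.6099, 0.0514, 0.0843]
orientation: [3.139, -0.001, 1.355]
ft_force: [-1.0, -0.4, 6.3]
gripper_width: 0.0134
```

Run:
```python
from h import *
s=read_state();print(s['tool_pos'],s['ft_force'],s['gripper_width'],C(s['tool_pos']));go(s['tool_pos'][:2]+.08*XV,s['tool_pos'][2])
```

```text
[0.60991012 0.05137575 0.08425233] [-0.98544652 -0.41708548  6.29138228] 0.01344510470560124 [-0.17910461  0.58527887]
shift units [-1.067e-01  3.000e-04 -1.000e-04] mm 80.0 rpy deg [ 1.7988e+02 -4.0000e-02  7.7650e+01]
```

>>> play_rows --pt "0 0 0 0 0 -0.002 -1" --pt "0 0 0 -0.006 0 0 -1" --pt "0 0 0 -0.012 0 0 -1" --pt "0 0 0 -0.014 0 0 -1" --pt "0 0 0 -0.014 0 0 -1" --pt "0 0 0 -0.014 0 0 -1" --pt "0 0 0 -0.014 0 0 -1" --pt "0 0 0 -0.014 0 0 -1" --pt "0 0 0 -0.01 0 0 -1" --pt "0 0 0 -0.006 0 0 -1"

```text
time_s: 5.75
tool_pos: [0.5937, -0.023, 0.0843]
orientation: [3.139, -0.003, 1.356]
ft_force: [6.1, 5.5, -6.2]
gripper_width: 0.0134
```

Run:
```python
from h import *
s=read_state();print(s['tool_pos'],s['ft_force'],s['gripper_width'],C(s['tool_pos']), s['ft_force'][:2]@XV)
```

```text
[ 0.59365572 -0.02301624  0.08434056] [ 6.13212562  5.47191366 -6.15372688] 0.013430537961703305 [-0.10295773  0.58511244] -6.644205580753409
```

>>> play_rows --pt "0 0 0 -0.004 0 0 -1" --pt "0 0 0 -0.004 0 0 -1" --pt "0 0 0 -0.003 0 0 -1" --pt "0 0 0 0 0 0 -1"

```text
time_s: 6.08
tool_pos: [0.5919, -0.0309, 0.0843]
orientation: [3.139, -0.003, 1.356]
ft_force: [5.0, 3.3, -7.0]
gripper_width: 0.0133
```

Run:
```python
from h import *
s=read_state();print(s['tool_pos'],s['ft_force'],s['gripper_width'],C(s['tool_pos']), s['ft_force'][:2]@XV)
```

```text
[ 0.59194087 -0.03092318  0.08433011] [ 5.00545063  3.33087883 -6.95467399] 0.013308536938713068 [-0.09486698  0.58510725] -4.313429747230637
```

>>> play_rows --pt "0 0 0 -0.0027 0 0 -1" --pt "0 0 0 -0.0027 0 0 -1" --pt "0 0 0 0 0 0 -1"

```text
time_s: 6.33
tool_pos: [0.5917, -0.0318, 0.0843]
orientation: [3.139, -0.006, 1.358]
ft_force: [7.0, 8.6, -8.1]
gripper_width: 0.0133
```

Run:
```python
from h import *
s=read_state();print(s['tool_pos'],s['ft_force'],s['gripper_width'],C(s['tool_pos']), s['ft_force'][:2]@XV)
```

```text
[ 0.59174398 -0.03175307  0.08433413] [ 7.01849113  8.64567596 -8.0664452 ] 0.013345007053774432 [-0.09401422  0.58509018] -9.93360231212326
```

>>> play_rows --pt "0 0 0 -0.003 0 0 -1" --pt "0 0 0 -0.002 0 0 -1" --pt "0 0 0 0 0 0 -1" --pt "0 0 0 0 0 0 -1"

```text
time_s: 6.67
tool_pos: [0.5917, -0.0319, 0.0843]
orientation: [3.138, -0.009, 1.361]
ft_force: [9.0, 15.0, -8.9]
gripper_width: 0.0133
```

Run:
```python
from h import *
s=read_state();print(s['tool_pos'],s['ft_force'],s['gripper_width'],C(s['tool_pos']), s['ft_force'][:2]@XV)
P=cloud(viewer.camera("side"))
for nm,x,y,z0,z1 in (("padA",(.52,.64),(-.1,-.06),.1,.11),("plate",(.54,.68),(-.02,.085),.055,.063)):
    q=near(P,x,y,z0,z1); Q=np.c_[q[:,:2]@XV,q[:,:2]@YV]; print(nm,len(q),np.percentile(Q,2,axis=0),np.percentile(Q,98,axis=0))
c=viewer.camera("side")["img"][190:310,270:380,::-1]; cv2.imwrite("pics/side3.png",cv2.resize(c,None,fx=4.5,fy=4.5,interpolation=cv2.INTER_CUBIC))
```

```text
[ 0.59171069 -0.03192267  0.08433448] [ 9.04677521 14.98443393 -8.8981751 ] 0.013311686532906776 [-0.09384141  0.58509348] -16.55783182184822
padA 3 [-0.04817349  0.57614035] [-0.04639431  0.58119923]
plate 95 [-0.13503684  0.55642788] [-0.10243641  0.61250875]
```

View pics/side3.png

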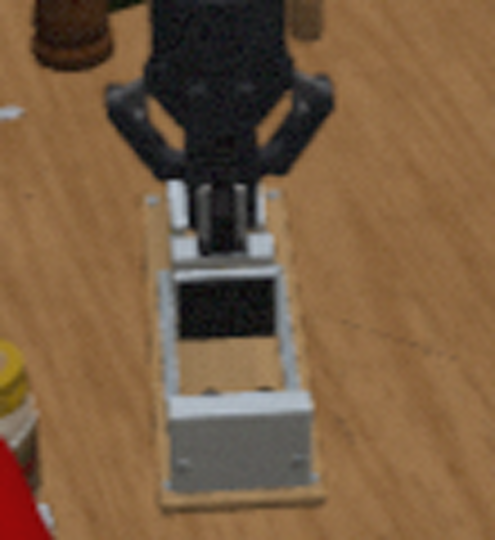

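>>> play_rows --pt "0 0 0 0.004 0 0 -1" --pt "0 0 0 0 0 0 -0.3" --pt "0 0 0 0 0 0 -0.1" --pt "0 0 0 0 0 0 -0.1" --pt "0 0 0 0 0 -0.01 -0.1" --pt "0 0 0 0 0 -0.03 -0.1" --pt "0 0 0 0 0 -0.04 -0.1" --pt "0 0 0 0 0 -0.04 1" --pt "0 0 0 0 0 -0.04 1" --pt "0 0 0 0 0 -0.03 1"

```text
time_s: 7.6
tool_pos: [0.5898, -0.0387, 0.2304]
orientation: [3.139, -0.0, 1.354]
ft_force: [0.6, -0.4, 0.0]
gripper_width: 0.0731
```

Run:
```python
from h import *
for n in("top","side"):
    P=cloud(viewer.camera(n))
    q=near(P,(.5,.7),(-.2,.2),.003,.1); Q=np.c_[q[:,:2]@XV,q[:,:2]@YV,q[:,2]]
    for sg in(1,-1):
        for o in (26,29,32,35,38,41):
            k=Q[(abs((Q[:,1]-.5845)*sg*1e3-o)<1.5)&(Q[:,0]>-.225)&(Q[:,0]<-.16)]; print(n,sg,o,len(k),np.percentile(k[:,2],[10,50,90]).round(3) if len(k) else "")
go([.4907,.2652],.23,77.8)
```

```text
top 1 26 36 [0.006 0.008 0.011]
top 1 29 42 [0.007 0.01  0.017]
top 1 32 34 [0.008 0.013 0.017]
top 1 35 34 [0.009 0.014 0.016]
top 1 38 30 [0.006 0.01  0.016]
top 1 41 35 [0.006 0.008 0.012]
top -1 26 36 [0.007 0.01  0.013]
top -1 29 32 [0.007 0.01  0.013]
top -1 32 36 [0.008 0.013 0.018]
top -1 35 37 [0.008 0.013 0.017]
top -1 38 38 [0.007 0.011 0.016]
top -1 41 37 [0.007 0.01  0.013]
side 1 26 3 [0.008 0.011 0.011]
side 1 29 3 [0.009 0.01  0.011]
side 1 32 7 [0.015 0.016 0.02 ]
side 1 35 8 [0.016 0.017 0.019]
side 1 38 20 [0.008 0.012 0.017]
side 1 41 19 [0.008 0.011 0.012]
side -1 26 5 [0.011 0.012 0.014]
side -1 29 6 [0.01  0.012 0.019]
side -1 32 5 [0.013 0.016 0.018]
side -1 35 5 [0.016 0.017 0.02 ]
side -1 38 4 [0.014 0.015 0.018]
side -1 41 2 [0.01  0.011 0.011]
shift units [ 0.3666 -0.2194  0.0022] mm 320.4 rpy deg [ 1.795e+02 -1.000e-01  7.756e+01]
turn units [ 0.0056 -0.0011 -0.0026]
```

>>> play_rows --pt "0.0056 -0.001 -0.0026 0.018 -0.011 0 1" --pt "0 0 0 0.0387 -0.0232 0 1" --pt "0 0 0 0.0387 -0.0232 0 1" --pt "0 0 0 0.0387 -0.0232 0 1" --pt "0 0 0 0.0387 -0.0232 0 1" --pt "0 0 0 0.0387 -0.0232 0 1" --pt "0 0 0 0.0387 -0.0232 0 1" --pt "0 0 0 0.0387 -0.0232 0 1" --pt "0 0 0 0.0387 -0.0232 0 1" --pt "0 0 0 0.037 -0.022 0 1"

```text
time_s: 8.53
tool_pos: [0.4838, 0.2659, 0.2266]
orientation: [-3.13, 0.004, 1.36]
ft_force: [0.3, 0.6, -0.4]
gripper_width: 0.0856
```

>>> play_rows --pt "0 0 0 0 0 0 1" --pt "0 0 0 0 0 0 1"

```text
time_s: 8.7
tool_pos: [0.4837, 0.2669, 0.2266]
orientation: [-3.13, 0.003, 1.365]
ft_force: [0.5, -0.6, -0.1]
gripper_width: 0.0855
```

Run:
```python
from h import *
s=read_state();print(s['tool_pos'],s['gripper_width'],s['joint_pos'].round(2))
go([.4907,.2652],.042,77.8)
for n in("top","side"):
    c=viewer.camera(n); P=cloud(c)
    q=near(P,(.43,.55),(.2,.32),.059,.075)[:,:2]; print(len(q),cv2.minEnclosingCircle(q.astype(np.float32)),q.mean(0))
```

```text
[0.48365225 0.26685559 0.22659766] 0.08547625284392761 [-0.55  0.33  0.    1.83 -0.01  1.   -0.75]
shift units [0.0005 0.0126 0.246 ] mm 184.7 rpy deg [-1.7931e+02  1.7000e-01  7.8210e+01]
turn units [-0.0076  0.0019  0.0046]
414 ((0.4704408645629883, 0.24337929487228394), 0.058423399925231934) [0.48700639 0.26229187]
351 ((0.471587598323822, 0.24359282851219177), 0.05891691520810127) [0.48678286 0.26388606]
```

>>> play_rows --pt "-0.0076 0.0019 0.0046 0.0005 0.0126 0.01 1" --pt "0 0 0 0 0 0.04 1" --pt "0 0 0 0 0 0.04 1" --pt "0 0 0 0 0 0.03 1" --pt "0 0 0 0 0 0 1" --pt "0 0 0 0 0 0 1"

```text
time_s: 9.3
tool_pos: [0.4959, 0.2605, 0.1364]
orientation: [3.141, 0.002, 1.349]
ft_force: [0.1, -0.5, -0.3]
gripper_width: 0.0852
```

Run:
```python
from h import *
s=read_state();print(s['tool_pos'],s['gripper_width'])
go([.4907,.2652],.042,77.8)
c=viewer.camera("side")["img"][220:380,340:500,::-1]; cv2.imwrite("pics/side4.png",cv2.resize(c,None,fx=3.5,fy=3.5,interpolation=cv2.INTER_CUBIC))
```

```text
[0.4958625  0.26047    0.13644474] 0.08520531794077794
shift units [ 0.0048 -0.0082  0.1259] mm 94.7 rpy deg [1.7994e+02 9.0000e-02 7.7320e+01]
turn units [ 0.0006  0.001  -0.0054]
```

View pics/side4.png

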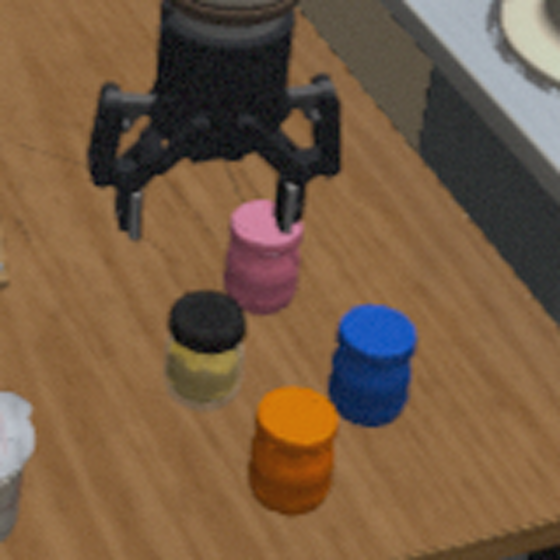

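>>> play_rows --pt "0.0006 0.001 -0.0054 0.0048 -0.0082 0 1" --pt "0 0 0 0 0 0.02 1" --pt "0 0 0 0 0 0.02 1" --pt "0 0 0 0 0 0 1" --pt "0 0 0 0 0 0 1"

```text
time_s: 9.77
tool_pos: [0.4911, 0.268, 0.1089]
orientation: [3.139, -0.004, 1.361]
ft_force: [0.6, 0.0, 0.7]
gripper_width: 0.0857
```

Run:
```python
from h import *
s=read_state();print(s['tool_pos'],s['gripper_width'])
go([.4907,.2652],.042,77.8)
```

```text
[0.49109171 0.26795452 0.10888728] 0.0856697040289119
shift units [-0.004   0.      0.0892] mm 66.9 rpy deg [179.85  -0.21  77.98]
turn units [ 0.0017 -0.0023  0.0019]
```

>>> play_rows --pt "0 0 0 0 0 0.02 1" --pt "0 0 0 0 0 0 1" --pt "0 0 0 0 0 0 1" --pt "0 0 0 0 0 0 1"

```text
time_s: 10.1
tool_pos: [0.4916, 0.2679, 0.0942]
orientation: [3.138, -0.004, 1.36]
ft_force: [-0.3, -0.0, -0.4]
gripper_width: 0.0852
```

Run:
```python
from h import *
go([.4907,.2652],.042,77.8)
viewer.camera("top");go([.4907,.2652],.042,77.8)
viewer.camera("top");go([.4907,.2652],.042,77.8)
```

```text
shift units [-0.0041 -0.0007  0.0695] mm 52.2 rpy deg [179.81  -0.23  77.95]
turn units [ 0.0021 -0.0026  0.0017]
shift units [-0.0042 -0.0007  0.0695] mm 52.2 rpy deg [179.8   -0.24  77.95]
turn units [ 0.0022 -0.0027  0.0016]
shift units [-0.0041 -0.0007  0.0694] mm 52.1 rpy deg [179.81  -0.23  77.95]
turn units [ 0.0022 -0.0026  0.0017]
```

>>> play_rows --pt "0.002 -0.0026 0.0017 -0.0041 -0.0007 0 1" --pt "0 0 0 0 0 0.025 1" --pt "0 0 0 0 0 0.025 1" --pt "0 0 0 0 0 0.012 1" --pt "0 0 0 0 0 0.0075 1" --pt "0 0 0 0 0 0 1" --pt "0 0 0 0 0 0 1" --pt "0 0 0 0 0 0 1"

```text
time_s: 10.87
tool_pos: [0.4904, 0.265, 0.0416]
orientation: [-3.142, 0.0, 1.358]
ft_force: [-0.2, 0.2, 0.2]
gripper_width: 0.0853
```

Run:
```python
from h import *
print(read_state()['ft_force']);go([.4907,.2652],.042,77.8)
c=viewer.camera("side")["img"][220:380,340:500,::-1]; cv2.imwrite("pics/side5.png",cv2.resize(c,None,fx=3.5,fy=3.5,interpolation=cv2.INTER_CUBIC))
```

```text
[-0.23417596  0.20543839  0.15420611]
shift units [ 0.0004  0.0003 -0.0006] mm 0.6 rpy deg [-1.80e+02  1.00e-02  7.78e+01]
turn units [-0.      0.0002  0.    ]
```

View pics/side5.png

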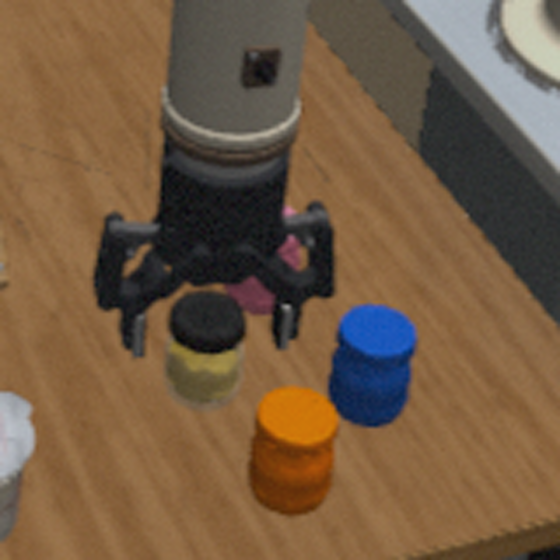

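Run:
```python
from h import *
s=viewer.camera("side");t=viewer.camera("top")
print(proj(s,[.4904,.265,.036]), proj(s,[.4904,.265,.066]),proj(s,[.4904,.265,.0]))
m,o=dark(s,(385,296,415,325)); 
im=s["img"]; hs=cv2.cvtColor(im,cv2.COLOR_RGB2HSV); b=s["img"][300:345,380:420].astype(int)
print(b[20:40,19])
```

```text
[398.81786969 318.31272832] [399.79284912 308.37305982] [397.68503155 329.86172634]
[[ 23  16  22]
 [115  99  54]
 [136 118  63]
 [146 125  66]
 [155 134  71]
 [139 120  68]
 [119 104  67]
 [109  97  64]
 [ 99  87  56]
 [ 97  85  54]
 [ 95  83  49]
 [ 92  79  47]
 [ 95  82  50]
 [ 98  83  52]
 [ 93  79  52]
 [121 102  78]
 [124 104  81]
 [131 104  75]
 [141 106  69]
 [143 108  67]]
```

>>> play_rows --pt "0 0 0 0 0 0 -1" --pt "0 0 0 0 0 0 -1" --pt "0 0 0 0 0 0 -1" --pt "0 0 0 0 0 0 -1" --pt "0 0 0 0 0 0 -1" --pt "0 0 0 0 0 0 -1" --force 30

```text
time_s: 11.52
tool_pos: [0.4904, 0.2647, 0.0416]
orientation: [3.142, 0.0, 1.358]
ft_force: [-0.7, -0.6, 5.7]
gripper_width: 0.0481
```

>>> play_rows --pt "0 0 0 0 0 -0.01 -1" --pt "0 0 0 0 0 -0.03 -1" --pt "0 0 0 0 0 -0.04 -1" --pt "0 0 0 0 0 -0.03 -1" --pt "0 0 0 0 0 0 -1" --pt "0 0 0 0 0 0 -1" --pt "0 0 0 0 0 0 -1"

```text
time_s: 12.1
tool_pos: [0.4892, 0.2643, 0.1228]
orientation: [-3.14, 0.002, 1.358]
ft_force: [0.3, -0.5, -1.4]
gripper_width: 0.0481
```

Run:
```python
from h import *
s=read_state(); print(s['tool_pos'],s['gripper_width'],s['ft_force']);go(W(-.205,.585),.13,77.8)
c=viewer.camera("side")["img"][180:380,300:500,::-1]; cv2.imwrite("pics/side6.png",cv2.resize(c,None,fx=3,fy=3,interpolation=cv2.INTER_CUBIC))
P=cloud(viewer.camera("top")); q=near(P,(.45,.53),(.22,.31),.125,.25); print(len(q))
```

```text
[0.48917933 0.26434604 0.12283585] 0.04813275967913965 [ 0.28942641 -0.47844713 -1.4166821 ]
shift units [-0.209   0.2169 -0.0096] mm 226.1 rpy deg [-1.799e+02  1.000e-01  7.780e+01]
turn units [-0.0012  0.0012  0.    ]
240
```

View pics/side6.png

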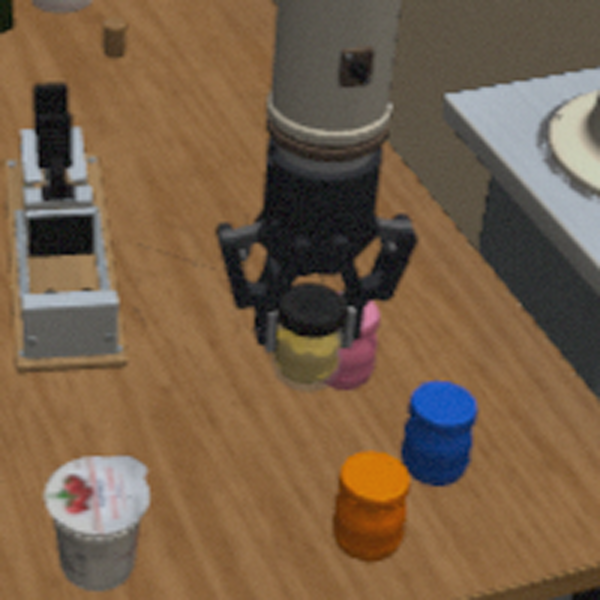

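Run:
```python
from h import *
for n in("side","top"):
    c=viewer.camera(n); P=cloud(c); 
    q=near(P,(.455,.525),(.225,.305),.138,.16)
    Q=(q[:,:2]-read_state()['tool_pos'][:2]); Q=np.c_[Q@XV,Q@YV]
    mk=abs(Q[:,1])<.018; print(n,len(q),mk.sum(), np.percentile(Q[mk],[2,50,98],axis=0).round(4), np.median(q[mk,2]))
```

```text
side 429 274 [[-0.0285 -0.0176]
 [-0.0106 -0.0004]
 [ 0.0162  0.0165]] 0.14670002445648314
top 49 24 [[ 0.012  -0.0118]
 [ 0.0173  0.0032]
 [ 0.0191  0.0147]] 0.142821171821591
```

Run:
```python
from h import *
c=viewer.camera("side"); 
tp=read_state()['tool_pos']
P=cloud(c); Q=(P[...,:2]-tp[:2]); X=Q@XV; Y=Q@YV; Z=P[...,2]
m=(abs(Y)<.015)&(X>-.04)&(X<.02)&(Z>.06)&(Z<.17)
for a in np.arange(-.03,.016,.003):
    k=m&(abs(X-a)<.0015); print(a.round(3),k.sum(),np.percentile(Z[k],[5,50,95]).round(4) if k.sum() else "")
# lower body front
for z in np.arange(.07,.15,.008):
    k=m&(abs(Z-z)<.004)&(abs(Y)<.006); print("z",z.round(3),k.sum(),np.percentile(X[k],[5,20]).round(4) if k.sum() else "")
```

```text
-0.03 46 [0.0929 0.1094 0.1456]
-0.027 135 [0.0882 0.1145 0.1469]
-0.024 92 [0.0915 0.1238 0.1471]
-0.021 55 [0.0866 0.1286 0.1473]
-0.018 14 [0.1105 0.1466 0.1475]
-0.015 17 [0.1423 0.1469 0.148 ]
-0.012 15 [0.1449 0.1474 0.1488]
-0.009 10 [0.1448 0.1466 0.1482]
-0.006 15 [0.1452 0.1467 0.1489]
-0.003 12 [0.146  0.1472 0.1494]
-0.0 20 [0.1455 0.1471 0.1495]
0.003 9 [0.1458 0.1478 0.1486]
0.006 13 [0.1462 0.1476 0.1486]
0.009 9 [0.1461 0.1474 0.1489]
0.012 12 [0.1442 0.1468 0.1494]
0.015 12 [0.1448 0.1465 0.1482]
z 0.07 0 
z 0.078 1 [-0.0228 -0.0228]
z 0.086 10 [-0.0283 -0.0276]
z 0.094 13 [-0.0295 -0.0292]
z 0.102 17 [-0.0301 -0.0298]
z 0.11 16 [-0.0302 -0.03  ]
z 0.118 19 [-0.0303 -0.029 ]
z 0.126 24 [-0.0274 -0.0265]
z 0.134 8 [-0.0281 -0.0268]
z 0.142 30 [-0.0291 -0.0279]
```

>>> play_rows --pt "0 0 0 0 0 -0.0229 -1" --pt "0 0 0 -0.0105 0.011 0 -1" --pt "0 0 0 -0.025 0.0257 0 -1" --pt "0 0 0 -0.025 0.0257 0 -1" --pt "0 0 0 -0.025 0.0257 0 -1" --pt "0 0 0 -0.025 0.0257 0 -1" --pt "0 0 0 -0.025 0.0257 0 -1" --pt "0 0 0 -0.025 0.0257 0 -1" --pt "0 0 0 -0.025 0.0257 0 -1" --pt "0 0 0 -0.025 0.0257 0 -1"

```text
time_s: 13.18
tool_pos: [0.616, 0.0736, 0.1396]
orientation: [-3.14, 0.002, 1.357]
ft_force: [0.3, -0.4, -1.8]
gripper_width: 0.0474
```

>>> play_rows --pt "0 0 0 0 0 0 -1" --pt "0 0 0 0 0 0 -1" --pt "0 0 0 0 0 0 -1" --pt "0 0 0 0 0 0 -1"

```text
time_s: 13.52
tool_pos: [0.6146, 0.0772, 0.1399]
orientation: [-3.139, 0.001, 1.359]
ft_force: [0.5, 0.6, -1.4]
gripper_width: 0.0481
```

Run:
```python
from h import *
s=read_state(); print(s['tool_pos'],s['gripper_width'],s['ft_force']);go(W(-.204,.585),.09,77.8)
```

```text
[0.6145962  0.0772023  0.13985878] 0.04807081519488095 [ 0.51292551  0.62213911 -1.41356121]
shift units [-0.0017  0.0009  0.0665] mm 49.9 rpy deg [-1.7987e+02  4.0000e-02  7.7890e+01]
turn units [-0.0014  0.0004  0.001 ]
```

>>> play_rows --pt "-0.0014 0.0004 0.001 -0.008 0.0009 0.01 -1" --pt "0 0 0 0 0 0.03 -1" --pt "0 0 0 0 0 0.03 -1" --pt "0 0 0 0 0 0.02 -1" --pt "0 0 0 0 0 0.01 -1" --pt "0 0 0 0 0 0 -1" --pt "0 0 0 0 0 0 -1" --pt "0 0 0 0 0 0 -1" --pt "0 0 0 0 0 0 -1"

```text
time_s: 14.27
tool_pos: [0.6159, 0.0702, 0.0668]
orientation: [3.138, -0.0, 1.356]
ft_force: [-0.1, 0.9, -0.7]
gripper_width: 0.048
```

Run:
```python
from h import *
s=read_state(); print(s['tool_pos'],s['gripper_width'],s['ft_force'],C(s['tool_pos']));go(W(-.198,.585),.054,77.8)
for n,b in (("side",(200,310,270,380)),("top",(190,290,230,370))):
    c=viewer.camera(n)["img"][b[0]:b[1],b[2]:b[3],::-1]; cv2.imwrite(f"pics/{n}7.png",cv2.resize(c,None,fx=5,fy=5,interpolation=cv2.INTER_CUBIC))
```

```text
[0.61586318 0.07023954 0.06682133] 0.04797849745840507 [-0.09812617  0.90062107 -0.69257894] [-0.1988004  0.5871111]
shift units [-0.0011 -0.0029  0.0171] mm 13.0 rpy deg [ 1.798e+02 -2.000e-02  7.772e+01]
turn units [ 0.0023 -0.0003 -0.0009]
```

View pics/side7.png

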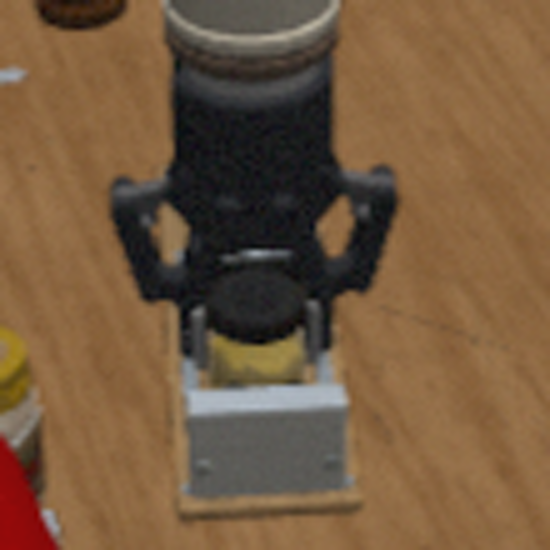

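View pics/top7.png

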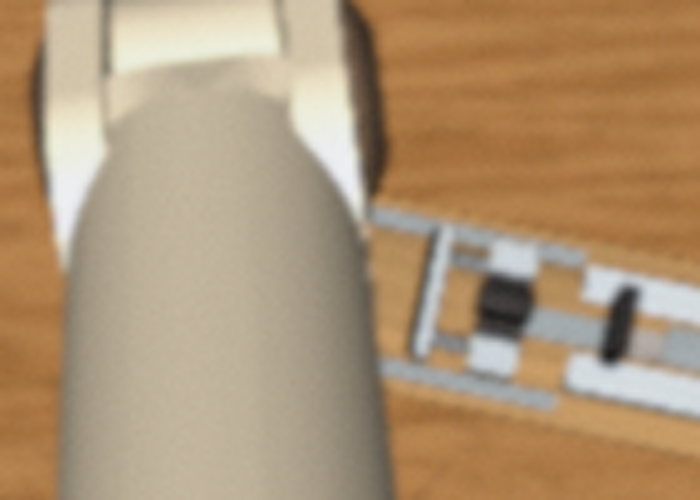

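>>> play_rows --pt "0.0023 0 -0.001 0 -0.0033 0 -1" --pt "0 0 0 0 0 0.008 -1" --pt "0 0 0 0 0 0.008 -1" --pt "0 0 0 0 0 0 -1" --pt "0 0 0 0 0 0 -1" --pt "0 0 0 0 0 0 -1"

```text
time_s: 14.87
tool_pos: [0.6121, 0.0705, 0.0531]
orientation: [-3.139, 0.001, 1.358]
ft_force: [0.4, -0.6, -1.0]
gripper_width: 0.0481
```

Run:
```python
from h import *
s=read_state(); print(s['tool_pos'],s['gripper_width'],s['ft_force'],C(s['tool_pos']));go(W(-.198,.585),.0516,77.8)
```

```text
[0.61212239 0.07048047 0.05310687] 0.04809480063878613 [ 0.37813027 -0.63675261 -0.99947718] [-0.19824537  0.58340388]
shift units [-0.0003  0.0021  0.002 ] mm 2.2 rpy deg [-1.7983e+02  4.0000e-02  7.7800e+01]
turn units [-0.0019  0.0005  0.    ]
```

>>> play_rows --pt "-0.001 0 0 0 0.0015 0.0022 -1" --pt "0 0 0 0.003 0 0 -1" --pt "0 0 0 0.003 0 0 -1" --pt "0 0 0 0.003 0 0 -1" --pt "0 0 0 0 0 0 -1" --pt "0 0 0 0 0 0 -1"

```text
time_s: 15.37
tool_pos: [0.6149, 0.0774, 0.0519]
orientation: [-3.141, 0.0, 1.358]
ft_force: [-0.3, 0.7, -0.6]
gripper_width: 0.0482
```

Run:
```python
from h import *
s=read_state(); print(s['tool_pos'],s['gripper_width'],s['ft_force'],C(s['tool_pos']),s['ft_force'][:2]@XV);go(W(-.207,.585),.0516,77.8)
```

```text
[0.61491457 0.07737016 0.05185109] 0.048174965225623784 [-0.3390764   0.71465894 -0.6422979 ] [-0.20556952  0.58467704] -0.6268637540658633
shift units [0.0019 0.0004 0.0003] mm 1.5 rpy deg [-1.7996e+02  1.0000e-02  7.7830e+01]
turn units [-0.0005  0.0001  0.0004]
```

>>> play_rows --pt "0 0 0 0.0014 0 0.0005 -1" --pt "0 0 0 0.0014 0 0 -1" --pt "0 0 0 0 0 0 -1" --pt "0 0 0 0 0 0 -1"

```text
time_s: 15.7
tool_pos: [0.6153, 0.078, 0.0517]
orientation: [-3.141, 0.001, 1.357]
ft_force: [-2.6, -3.5, 4.0]
gripper_width: 0.048
```

Run:
```python
from h import *
s=read_state(); print(s['tool_pos'],s['gripper_width'],s['ft_force'],C(s['tool_pos']),s['ft_force'][:2]@XV);go(W(-.207,.585),.0516,77.8)
```

```text
[0.61525548 0.07797822 0.05171688] 0.047974097039694796 [-2.56289203 -3.52430832  4.02780838] [-0.20623589  0.58488176] 3.986317599780362
shift units [0.001  0.0002 0.0002] mm 0.8 rpy deg [-1.7996e+02  8.0000e-02  7.7760e+01]
turn units [-0.0005  0.0009 -0.0004]
```

>>> play_rows --pt "0 0 0 0.0014 0 0 -1" --pt "0 0 0 0.0007 0 0 -1" --pt "0 0 0 0 0 0 -1" --pt "0 0 0 0 0 0 -1"

```text
time_s: 16.03
tool_pos: [0.6153, 0.0781, 0.0518]
orientation: [-3.14, 0.003, 1.356]
ft_force: [-4.3, -6.4, 6.9]
gripper_width: 0.0481
```

Run:
```python
from h import *
s=read_state(); print(s['tool_pos'],s['gripper_width'],s['ft_force'],C(s['tool_pos']),s['ft_force'][:2]@XV)
c=viewer.camera("side"); b=(200,310,270,380)
cv2.imwrite("pics/side8.png",cv2.resize(c["img"][b[0]:b[1],b[2]:b[3],::-1],None,fx=5,fy=5,interpolation=cv2.INTER_CUBIC))
P=cloud(c); X=P[...,:2]@XV;Y=P[...,:2]@YV;Z=P[...,2]
m=(abs(Y-.585)<.03)&(Z>.069)&(Z<.083)&(X<-.19)&(X>-.26); print(np.percentile(X[m],[2,5]),np.percentile(Y[m],[5,50,95]),np.median(Z[m]))
```

```text
[0.61530341 0.07810913 0.051753  ] 0.04809394132731933 [-4.28928744 -6.44798947  6.90128985] [-0.20637397  0.58490094] 7.208800190665425
[-0.235638   -0.23441802] [0.56103888 0.58390001 0.60710418] 0.07629484643434678
```

View pics/side8.png

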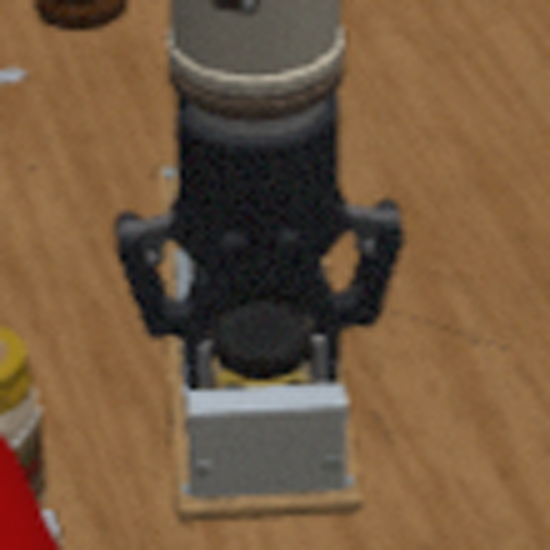

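>>> play_rows --pt "0 0 0 -0.0024 0 -0.0006 -1" --pt "0 0 0 0 0 0 -1" --pt "0 0 0 0 0 0 0.6" --pt "0 0 0 0 0 0 0.8" --pt "0 0 0 0 0 0 0.8" --pt "0 0 0 0 0 -0.01 0.8" --pt "0 0 0 0 0 -0.03 0.8" --pt "0 0 0 0 0 -0.04 0.8" --pt "0 0 0 0 0 -0.04 1" --pt "0 0 0 0 0 -0.04 1"

```text
time_s: 16.92
tool_pos: [0.6152, 0.0793, 0.1736]
orientation: [-3.141, 0.0, 1.359]
ft_force: [-0.3, -0.9, 0.0]
gripper_width: 0.0852
```

Run:
```python
from h import *
s=read_state(); print(s['tool_pos'],s['gripper_width'],s['ft_force'],C(s['tool_pos']))
c=viewer.camera("side"); b=(200,310,270,380)
cv2.imwrite("pics/side9.png",cv2.resize(c["img"][b[0]:b[1],b[2]:b[3],::-1],None,fx=5,fy=5,interpolation=cv2.INTER_CUBIC))
P=cloud(c); X=P[...,:2]@XV;Y=P[...,:2]@YV;Z=P[...,2]
m=(abs(Y-.585)<.03)&(Z>.071)&(Z<.083)&(X<-.17)&(X>-.26); print(np.percentile(X[m],[2,50,98]),np.percentile(Y[m],[2,50,98]),np.median(Z[m]))
go(W(-.018,.584),.20,167.8)
```

```text
[0.61520346 0.07934304 0.17362892] 0.08524192987595046 [-0.25237112 -0.94172536  0.00296766] [-0.2075589   0.58454249]
[-0.23646542 -0.21498721 -0.18887094] [0.56286341 0.58372221 0.60542709] 0.07650155477674736
shift units [-0.2544 -0.0057 -0.0268] mm 191.9 rpy deg [179.5   -0.22  77.82]
turn units [ 0.0062  0.0024 -0.9997]
```

View pics/side9.png

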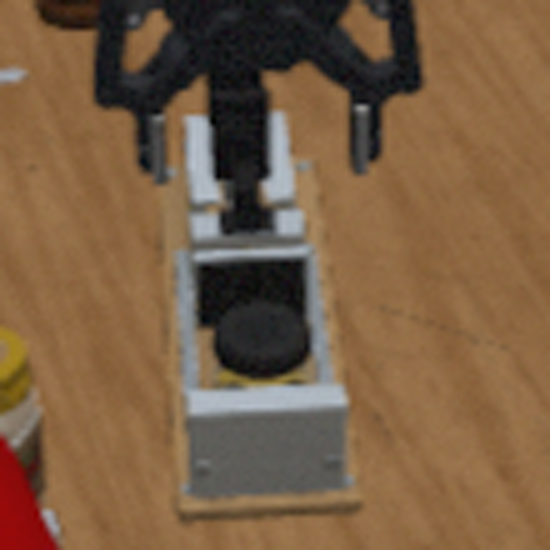

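>>> play_rows --pt "0.0062 0.0024 0 -0.012 -0.0005 -0.0268 0.8" --pt "0 0 0 -0.03 -0.0007 0 0.8" --pt "0 0 0 -0.04 -0.0009 0 0.8" --pt "0 0 0 -0.04 -0.0009 0 0.8" --pt "0 0 0 -0.04 -0.0009 0 0.8" --pt "0 0 0 -0.04 -0.0009 0 0.8" --pt "0 0 0 -0.03 -0.0009 0 0.8" --pt "0 0 0 -0.022 0 0 0.8" --pt "0 0 -0.05 0 0 0 0.8" --pt "0 0 -0.077 0 0 0 0.8"

```text
time_s: 17.8
tool_pos: [0.5708, -0.1082, 0.192]
orientation: [-3.133, -0.005, 1.558]
ft_force: [0.7, 0.5, -0.3]
gripper_width: 0.0766
```

>>> play_rows --pt "0 0 -0.077 0 0 0 0.8" --pt "0 0 -0.077 0 0 0 0.8" --pt "0 0 -0.077 0 0 0 0.8" --pt "0 0 -0.077 0 0 0 0.8" --pt "0 0 -0.077 0 0 0 0.8" --pt "0 0 -0.077 0 0 0 0.8" --pt "0 0 -0.077 0 0 0 0.8" --pt "0 0 -0.077 0 0 0 0.8" --pt "0 0 -0.077 0 0 0 0.8" --pt "0 0 -0.077 0 0 0 0.8"

```text
time_s: 18.63
tool_pos: [0.5712, -0.1062, 0.192]
orientation: [3.14, -0.01, 2.773]
ft_force: [-0.5, -0.6, 0.0]
gripper_width: 0.0768
```

>>> play_rows --pt "0 0 -0.077 0 0 0 0.8" --pt "0 0 -0.027 0 0 0 0.8" --pt "0 0 0 0 0 0 0.8" --pt "0 0 0 0 0 0 0.8" --pt "0 0 0 0 0 0 0.8"

```text
time_s: 19.05
tool_pos: [0.5711, -0.1064, 0.1917]
orientation: [3.138, -0.01, 2.929]
ft_force: [0.3, -0.4, -0.3]
gripper_width: 0.0766
```

Run:
```python
from h import *
s=read_state(); print(s['tool_pos'],s['gripper_width'],s['joint_pos'].round(2),C(s['tool_pos']))
go(W(-.018,.584),.20,167.8)
P=cloud(viewer.camera("side")); X=P[...,:2]@XV;Y=P[...,:2]@YV;Z=P[...,2]
for a,b in ((-.07,-.03),(-.02,.03)):
    m=(abs(Y-.585)<.03)&(Z>.1)&(Z<.11)&(X>a)&(X<b); print(np.percentile(X[m],[2,50,98]),np.percentile(Y[m],[2,50,98]))
```

```text
[ 0.57107515 -0.10641854  0.1917044 ] 0.07664689762887186 [ 0.31  0.42 -0.22  1.78  0.1   0.96  1.41] [-0.01666717  0.58066681]
shift units [-0.0043  0.0018 -0.0111] mm 9.0 rpy deg [179.81  -0.58 167.8 ]
turn units [ 0.0021 -0.0064  0.    ]
[-0.04958447 -0.04451721 -0.0360542 ] [0.57031701 0.58125389 0.59940204]
[0.00020362 0.0048564  0.00998303] [0.56993012 0.58342876 0.59818442]
```

>>> play_rows --pt "0.0021 -0.0064 0 -0.0043 0.0018 0 0.8" --pt "0 0 0 0 0 0.02 0.8" --pt "0 0 0 0 0 0.03 0.8" --pt "0 0 0 0 0 0.02 0.8" --pt "0 0 0 0 0 0 0.8" --pt "0 0 0 0 0 0 0.8" --pt "0 0 0 0 0 0 0.8"

```text
time_s: 19.68
tool_pos: [0.5751, -0.1058, 0.1398]
orientation: [3.141, 0.001, 2.93]
ft_force: [-0.7, 0.1, 0.9]
gripper_width: 0.0768
```

Run:
```python
from h import *
s=read_state(); print(s['tool_pos'],s['gripper_width'],C(s['tool_pos']))
go(W(-.018,.584),.085,167.8)
for n,b in (("side",(170,290,260,380)),):
    c=viewer.camera(n)["img"][b[0]:b[1],b[2]:b[3],::-1]; cv2.imwrite(f"pics/{n}10.png",cv2.resize(c,None,fx=4.5,fy=4.5,interpolation=cv2.INTER_CUBIC))
```

```text
[ 0.57513399 -0.10576309  0.13977572] 0.07678311832843292 [-0.01816555  0.58449547]
shift units [ 0.0007 -0.0002  0.073 ] mm 54.8 rpy deg [1.7999e+02 5.0000e-02 1.6789e+02]
turn units [0.0001 0.0006 0.001 ]
```

View pics/side10.png

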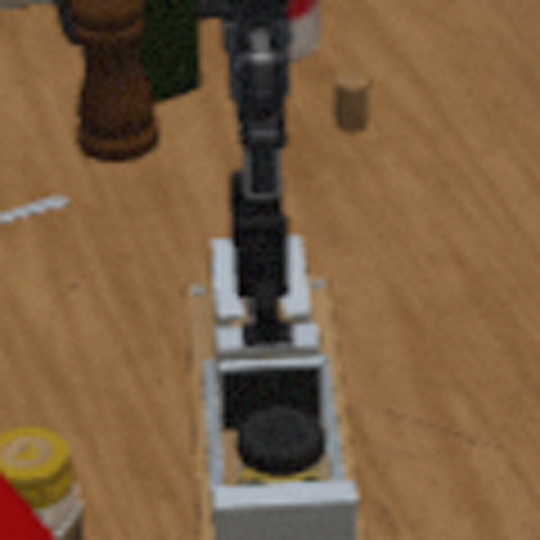

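Aligned over the paddles (fingers at crop about 262,150, paddles at about 262,230). Descend.

>>> play_rows --pt "0 0 0 0.0007 -0.0002 0.015 0.8" --pt "0 0 0 0 0 0.025 0.8" --pt "0 0 0 0 0 0.02 0.8" --pt "0 0 0 0 0 0.013 0.8" --pt "0 0 0 0 0 0 0.8" --pt "0 0 0 0 0 0 0.8"

```text
time_s: 20.23
tool_pos: [0.5736, -0.1058, 0.0839]
orientation: [3.142, -0.001, 2.93]
ft_force: [0.1, 0.0, 0.9]
gripper_width: 0.0769
```

```bash
cat >> h.py <<'E'
def jaw(save=None):
    out=[]
    for n in ("side","top"):
        c=viewer.camera(n); P=cloud(c); X=P[...,:2]@XV;Y=P[...,:2]@YV;Z=P[...,2]
        # block top (z~.056) away from knob, plate top (z~.060)
        o=abs(Y-.5845)
        for zl,zh,nm in ((.050,.067,"jawtop"),):
            m=(o>.011)&(o<.026)&(Z>zl)&(Z<zh)&(X>-.224)&(X<-.055)
            x=np.sort(X[m]); 
            if len(x)<5: print(n,"none");continue
            h,e=np.histogram(x,bins=np.arange(-.226,-.05,.002)); print(n,len(x),[(round(e[i]*1e3+1),int(h[i])) for i in range(len(h)) if h[i]>1])
        m=(o<.006)&(Z>.08)&(Z<.093)&(X>-.2)&(X<-.075); 
        if m.sum()>3: print(n,"knob",m.sum(),np.percentile(X[m],[3,50,97]).round(4))
        if save: b=(190,300,260,390) if n=="side" else (190,290,240,400); cv2.imwrite(f"pics/{n}{save}.png",cv2.resize(c["img"][b[0]:b[1],b[2]:b[3],::-1],None,fx=5,fy=5,interpolation=cv2.INTER_CUBIC))
E
python3 - <<'E'
from h import *
s=read_state(); print(s['tool_pos'],s['gripper_width'],s['ft_force'],C(s['tool_pos']))
jaw("11")
E
```

```text
[ 0.5735816  -0.10583385  0.08386269] 0.07689202496025513 [0.14765442 0.03318199 0.86664523] [-0.01776833  0.58299309]
side 168 [(-223, 6), (-221, 2), (-217, 9), (-215, 2), (-213, 2), (-135, 9), (-133, 10), (-131, 12), (-129, 15), (-127, 9), (-125, 6), (-123, 5), (-105, 6), (-103, 12), (-101, 15), (-99, 4), (-97, 8), (-95, 5), (-93, 7), (-91, 4), (-89, 6), (-87, 3), (-85, 3)]
side knob 38 [-0.1068 -0.097  -0.0827]
top 180 [(-199, 2), (-133, 3), (-131, 12), (-129, 10), (-127, 11), (-125, 12), (-123, 10), (-105, 3), (-103, 12), (-101, 11), (-99, 12), (-97, 9), (-95, 11), (-93, 12), (-91, 12), (-89, 14), (-87, 7), (-85, 5), (-83, 4)]
top knob 45 [-0.1053 -0.0969 -0.0885]
```

View pics/side11.png

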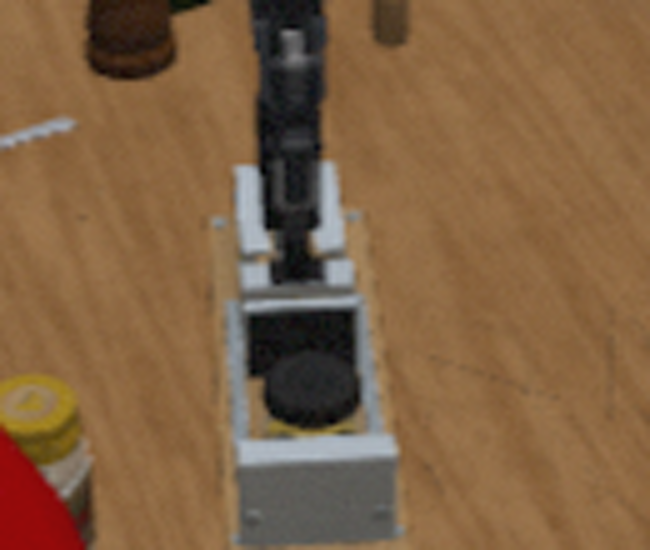

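>>> play_rows --pt "0 0 0 0 0 0 0.4" --pt "0 0 0 0 0 0 0.1" --pt "0 0 0 0 0 0 -0.2" --pt "0 0 0 0 0 0 -0.44" --pt "0 0 0 0 0 0 -0.44" --pt "0 0 0 0 0 0 -0.44" --pt "0 0 0 0 0 0 -0.44" --force 20

```text
time_s: 20.92
tool_pos: [0.5751, -0.1071, 0.0862]
orientation: [-3.141, 0.003, 2.929]
ft_force: [-0.9, -0.6, 9.1]
gripper_width: 0.024
```

Run:
```python
from h import *
s=read_state(); print(s['tool_pos'],s['gripper_width'],s['ft_force'],C(s['tool_pos']))
jaw()
```

```text
[ 0.57508199 -0.10706324  0.08620401] 0.02396548869237834 [-0.85420652 -0.59990922  9.14860713] [-0.01688377  0.5847194 ]
side 174 [(-223, 8), (-221, 4), (-217, 4), (-215, 4), (-213, 2), (-209, 3), (-147, 6), (-145, 14), (-143, 14), (-141, 13), (-139, 11), (-137, 4), (-119, 5), (-117, 7), (-115, 12), (-113, 15), (-111, 2), (-109, 4), (-107, 7), (-105, 5), (-103, 5), (-101, 6), (-99, 5), (-97, 4), (-93, 3)]
side knob 35 [-0.1191 -0.1084 -0.0962]
top 195 [(-205, 2), (-145, 8), (-143, 13), (-141, 11), (-139, 12), (-137, 12), (-135, 5), (-117, 7), (-115, 11), (-113, 12), (-111, 13), (-109, 11), (-107, 12), (-105, 9), (-103, 13), (-101, 12), (-99, 12), (-97, 9), (-95, 3)]
top knob 64 [-0.1178 -0.1057 -0.0943]
```

>>> play_rows --pt "0 0 0 0 0 0 0.2" --pt "0 0 0 0 0 0 0.8" --pt "0 0 0 0 0 0 0.8" --pt "0 0 0 0 0 0 0.8" --pt "0 0 0 0 0 0 0.4" --pt "0 0 0 0 0 0 0.1" --pt "0 0 0 0 0 0 -0.2" --pt "0 0 0 0 0 0 -0.44" --pt "0 0 0 0 0 0 -0.44" --pt "0 0 0 0 0 0 -0.44"

```text
time_s: 21.85
tool_pos: [0.5743, -0.1069, 0.0854]
orientation: [-3.141, 0.001, 2.929]
ft_force: [-1.6, -2.4, 8.9]
gripper_width: 0.024
```

Run:
```python
from h import *
s=read_state(); print(s['tool_pos'],s['gripper_width'],s['ft_force'],C(s['tool_pos']))
jaw()
```

```text
[ 0.57432881 -0.10692173  0.08544267] 0.02399602783591072 [-1.55087652 -2.43847507  8.90375449] [-0.01686292  0.58395332]
side 168 [(-223, 7), (-221, 4), (-219, 6), (-217, 2), (-215, 2), (-213, 3), (-163, 5), (-161, 11), (-159, 8), (-157, 14), (-155, 8), (-153, 12), (-151, 3), (-135, 2), (-133, 8), (-131, 8), (-129, 11), (-127, 8), (-125, 7), (-123, 3), (-121, 7), (-119, 5), (-117, 7), (-115, 6), (-111, 2), (-107, 2)]
side knob 36 [-0.1348 -0.1267 -0.1088]
top 195 [(-217, 2), (-199, 2), (-161, 2), (-159, 9), (-157, 13), (-155, 11), (-153, 14), (-151, 10), (-131, 12), (-129, 10), (-127, 10), (-125, 13), (-123, 12), (-121, 14), (-119, 9), (-117, 12), (-115, 12), (-113, 12), (-111, 10)]
top knob 64 [-0.1333 -0.1211 -0.1092]
```

>>> play_rows --pt "0 0 0 0 0 0 0.2" --pt "0 0 0 0 0 0 0.8" --pt "0 0 0 0 0 0 0.8" --pt "0 0 0 0 0 0 0.8"

```text
time_s: 22.28
tool_pos: [0.5735, -0.1052, 0.0838]
orientation: [3.141, -0.001, 2.931]
ft_force: [-0.7, -0.4, -0.9]
gripper_width: 0.0717
```

Run:
```python
from h import *
s=read_state(); print(s['tool_pos'],s['gripper_width'],s['ft_force'],C(s['tool_pos']))
jaw()
```

```text
[ 0.57348452 -0.10522355  0.08380328] 0.07167763682016463 [-0.67095414 -0.39790123 -0.88465759] [-0.01834433  0.58276923]
side 167 [(-223, 4), (-221, 7), (-219, 3), (-217, 2), (-215, 3), (-163, 3), (-161, 10), (-159, 15), (-157, 16), (-155, 6), (-153, 4), (-151, 2), (-149, 4), (-135, 4), (-133, 8), (-131, 16), (-129, 10), (-127, 6), (-125, 10), (-123, 2), (-121, 4), (-119, 7), (-117, 7), (-115, 3), (-113, 6)]
side knob 38 [-0.1346 -0.1272 -0.1115]
top 199 [(-199, 2), (-191, 2), (-159, 11), (-157, 11), (-155, 13), (-153, 12), (-151, 13), (-131, 10), (-129, 10), (-127, 12), (-125, 12), (-123, 11), (-121, 13), (-119, 11), (-117, 12), (-115, 12), (-113, 12), (-111, 11)]
top knob 65 [-0.1386 -0.1218 -0.1097]
```

>>> play_rows --pt "0 0 0 0 0 0 0.8" --pt "0 0 0 0 0 0 0.4" --pt "0 0 0 0 0 0 0.1" --pt "0 0 0 0 0 0 -0.2" --pt "0 0 0 0 0 0 -0.44" --pt "0 0 0 0 0 0 -0.44" --pt "0 0 0 0 0 0 -0.44"

```text
time_s: 22.97
tool_pos: [0.5745, -0.107, 0.0856]
orientation: [-3.141, 0.001, 2.929]
ft_force: [-3.0, -2.3, 9.2]
gripper_width: 0.0242
```

Run:
```python
from h import *
s=read_state(); print(s['tool_pos'],s['gripper_width'],s['ft_force'],C(s['tool_pos']))
jaw()
```

```text
[ 0.57448534 -0.10697156  0.08560023] 0.02423168897083363 [-2.97471898 -2.30364359  9.19040585] [-0.0168473   0.58411685]
side 150 [(-223, 6), (-221, 3), (-219, 6), (-217, 3), (-215, 2), (-213, 4), (-211, 2), (-205, 2), (-179, 2), (-175, 5), (-173, 5), (-171, 4), (-169, 8), (-167, 6), (-165, 5), (-149, 5), (-147, 11), (-145, 11), (-143, 8), (-141, 8), (-139, 6), (-137, 6), (-135, 5), (-133, 4), (-131, 6), (-129, 4), (-127, 6), (-125, 4)]
side knob 41 [-0.1531 -0.1428 -0.1271]
top 199 [(-175, 8), (-173, 13), (-171, 10), (-169, 12), (-167, 11), (-165, 7), (-147, 8), (-145, 12), (-143, 11), (-141, 11), (-139, 11), (-137, 11), (-135, 13), (-133, 12), (-131, 12), (-129, 11), (-127, 13), (-125, 4)]
top knob 61 [-0.148  -0.1366 -0.1246]
```

>>> play_rows --pt "0 0 0 0 0 0 0.2" --pt "0 0 0 0 0 0 0.8" --pt "0 0 0 0 0 0 0.8" --pt "0 0 0 0 0 0 0.8" --pt "0 0 0 0 0 0 0.8"

```text
time_s: 23.48
tool_pos: [0.5737, -0.1052, 0.0839]
orientation: [3.141, -0.001, 2.931]
ft_force: [-0.2, -0.3, 0.7]
gripper_width: 0.0771
```

Run:
```python
from h import *
s=read_state(); print(s['tool_pos'],s['gripper_width'],s['ft_force'],C(s['tool_pos']))
jaw("12")
```

```text
[ 0.57369214 -0.105166    0.08392648] 0.07706482483302025 [-0.18393476 -0.33112779  0.65336597] [-0.01844445  0.58296   ]
side 144 [(-223, 3), (-221, 4), (-219, 2), (-217, 7), (-215, 3), (-177, 3), (-175, 4), (-173, 4), (-171, 4), (-169, 6), (-167, 11), (-165, 4), (-149, 4), (-147, 9), (-145, 15), (-143, 9), (-141, 6), (-139, 4), (-137, 6), (-135, 6), (-133, 6), (-131, 6), (-129, 5), (-127, 3), (-125, 5)]
side knob 39 [-0.1501 -0.1407 -0.124 ]
top 196 [(-205, 2), (-175, 9), (-173, 11), (-171, 11), (-169, 11), (-167, 11), (-165, 8), (-147, 7), (-145, 14), (-143, 12), (-141, 10), (-139, 11), (-137, 13), (-135, 11), (-133, 12), (-131, 12), (-129, 11), (-127, 10), (-125, 5)]
top knob 66 [-0.1483 -0.136  -0.1242]
```

View pics/top12.png

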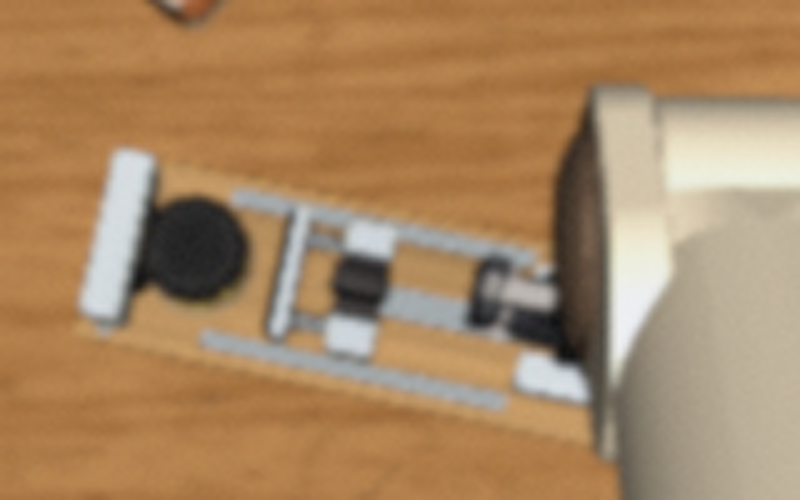

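>>> play_rows --pt "0 0 0 0 0 0 0.4" --pt "0 0 0 0 0 0 0.1" --pt "0 0 0 0 0 0 -0.15" --pt "0 0 0 0 0 0 -0.3" --pt "0 0 0 0 0 0 -0.4" --pt "0 0 0 0 0 0 -0.44" --pt "0 0 0 0 0 0 -0.44"

```text
time_s: 24.17
tool_pos: [0.5744, -0.107, 0.0858]
orientation: [-3.141, 0.001, 2.929]
ft_force: [-2.8, -0.5, 10.3]
gripper_width: 0.0239
```

Run:
```python
from h import *
s=read_state(); print(s['tool_pos'],s['gripper_width'],s['ft_force'],C(s['tool_pos']))
jaw("13")
```

```text
[ 0.57439817 -0.10700489  0.08575156] 0.02386841429159786 [-2.81516121 -0.47190659 10.32382344] [-0.0167963   0.58403869]
side 124 [(-223, 7), (-221, 5), (-219, 4), (-217, 4), (-215, 2), (-187, 3), (-185, 4), (-183, 2), (-181, 2), (-179, 2), (-163, 5), (-161, 17), (-159, 11), (-157, 5), (-155, 9), (-153, 4), (-151, 7), (-149, 5), (-147, 5), (-145, 6), (-143, 3), (-141, 4)]
side knob 39 [-0.1656 -0.1566 -0.1402]
top 196 [(-201, 2), (-187, 6), (-185, 12), (-183, 11), (-181, 11), (-179, 12), (-177, 9), (-161, 10), (-159, 9), (-157, 13), (-155, 12), (-153, 10), (-151, 11), (-149, 11), (-147, 12), (-145, 12), (-143, 13), (-141, 12)]
top knob 63 [-0.1629 -0.1513 -0.1389]
```

View pics/top13.png

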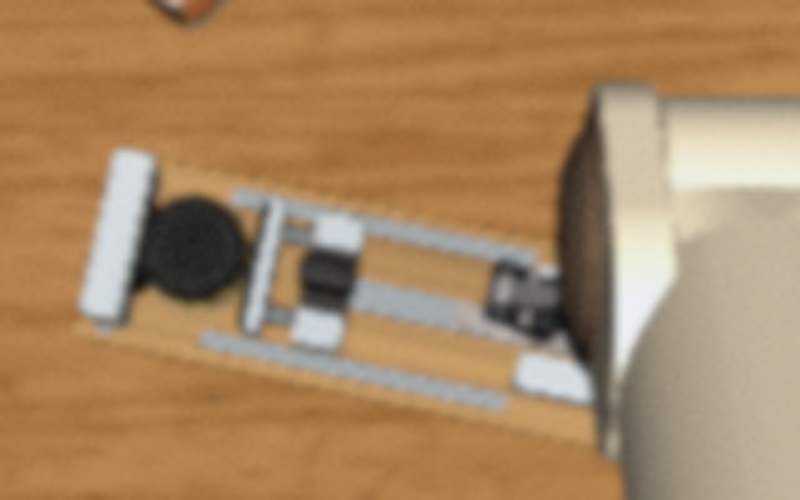

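>>> play_rows --pt "0 0 0 0 0 0 0.2" --pt "0 0 0 0 0 0 0.8" --pt "0 0 0 0 0 0 0.8" --pt "0 0 0 0 0 0 0.8" --pt "0 0 0 0 0 0 0.8"

```text
time_s: 24.68
tool_pos: [0.5737, -0.1052, 0.0839]
orientation: [3.141, -0.001, 2.931]
ft_force: [-0.2, 0.7, -0.2]
gripper_width: 0.0768
```

```bash
cat >> h.py <<'E'
def meas(k=3):
    r_=[]
    for i in range(k):
        c=viewer.camera("top"); P=cloud(c); X=P[...,:2]@XV;Y=P[...,:2]@YV;Z=P[...,2]; o=abs(Y-.5845)
        m=(o>.011)&(o<.026)&(Z>.050)&(Z<.067)&(X>-.2)&(X<-.055); x=np.sort(X[m])
        x=x[(x>-.192)]; g=np.argmax(np.diff(x)); pl=x[:g+1]; bl=x[g+1:]
        m=(o<.006)&(Z>.08)&(Z<.093)&(X>-.2)&(X<-.075)
        r_.append([pl.mean(),np.percentile(pl,3),bl.mean(),np.percentile(bl,3),X[m].mean()])
    a=np.array(r_).mean(0); print("plate mean/lead",a[:2].round(4),"block",a[2:4].round(4),"knob",a[4].round(4),"block-plate lead mm",((a[3]-a[1])*1e3).round(2),"knob-plate lead",((a[4]-a[1])*1e3).round(2),"mean",((a[2]-a[0])*1e3).round(2))
E
python3 - <<'E'
from h import *
s=read_state(); print(s['gripper_width'],s['ft_force']); meas()
E
```

```text
0.07682418753453894 [-0.20498158  0.74989152 -0.16002485]
plate mean/lead [-0.1744 -0.1867] block [-0.1191 -0.1258] knob -0.1494 block-plate lead mm 60.87 knob-plate lead 37.33 mean 55.3
```

```bash
sed -i 's/x=x\[(x>-.192)\]/x=x[(x>-.192)\&(x<-.1365)]/' h.py
python3 - <<'E'
from h import *
meas()
E
```

```text
plate mean/lead [-0.1817 -0.1865] block [-0.1491 -0.1592] knob -0.1494 block-plate lead mm 27.32 knob-plate lead 37.2 mean 32.59
```

>>> play_rows --pt "0 0 0 0 0 0 0.5" --pt "0 0 0 0 0 0 0.2" --pt "0 0 0 0 0 0 0.0" --pt "0 0 0 0 0 0 0.0" --pt "0 0 0 0 0 0 0.0"

```text
time_s: 25.4
tool_pos: [0.5742, -0.107, 0.0854]
orientation: [-3.141, 0.001, 2.929]
ft_force: [-2.7, -0.8, 7.8]
gripper_width: 0.0429
```

Run:
```python
from h import *
s=read_state(); print(s['gripper_width'],s['ft_force']); meas()
```

```text
0.04293076485407276 [-2.67936395 -0.76526008  7.80860607]
plate mean/lead [-0.182 -0.187] block [-0.1512 -0.1617] knob -0.1518 block-plate lead mm 25.35 knob-plate lead 35.23 mean 30.78
```

>>> play_rows --pt "0 0 0 0 0 0 -0.05" --pt "0 0 0 0 0 0 -0.1" --pt "0 0 0 0 0 0 -0.13" --pt "0 0 0 0 0 0 -0.13" --pt "0 0 0 0 0 0 -0.13"

```text
time_s: 25.97
tool_pos: [0.5743, -0.107, 0.0859]
orientation: [-3.141, 0.001, 2.929]
ft_force: [-4.2, -1.2, 12.4]
gripper_width: 0.0376
```

Run:
```python
from h import *
s=read_state(); print(s['gripper_width'],s['ft_force']); meas(); jaw("14")
```

```text
0.037581400581760266 [-4.22903816 -1.19127339 12.44412386]
plate mean/lead [-0.1821 -0.1868] block [-0.154  -0.1643] knob -0.154 block-plate lead mm 22.54 knob-plate lead 32.87 mean 28.16
side 117 [(-223, 4), (-221, 8), (-219, 5), (-217, 3), (-211, 3), (-187, 4), (-185, 3), (-183, 2), (-181, 5), (-175, 2), (-165, 5), (-163, 16), (-161, 4), (-159, 7), (-157, 7), (-155, 4), (-153, 5), (-151, 7), (-149, 8), (-147, 5), (-145, 3), (-139, 2)]
side knob 40 [-0.1691 -0.1597 -0.1428]
top 196 [(-207, 2), (-195, 2), (-187, 9), (-185, 12), (-183, 10), (-181, 12), (-179, 12), (-177, 7), (-165, 7), (-163, 12), (-161, 10), (-159, 11), (-157, 11), (-155, 13), (-153, 12), (-151, 10), (-149, 12), (-147, 10), (-145, 12), (-143, 4)]
top knob 63 [-0.1656 -0.1541 -0.1426]
```

View pics/top14.png

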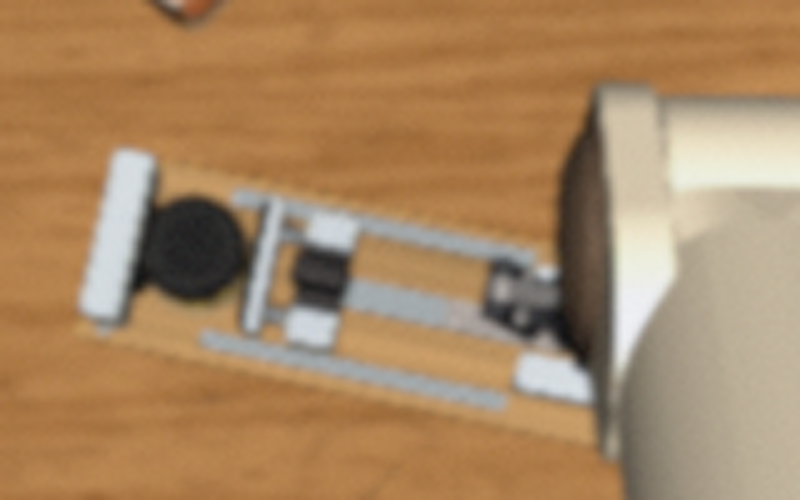

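View pics/side14.png

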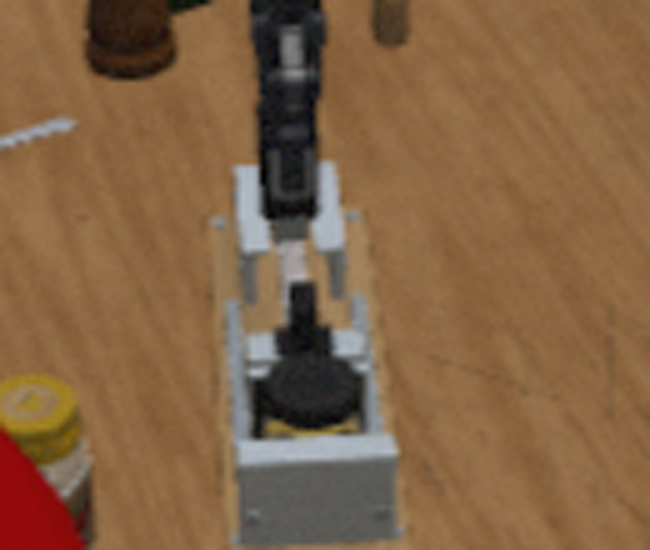

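>>> play_rows --pt "0 0 0 0 0 0 -0.16" --pt "0 0 0 0 0 0 -0.19" --pt "0 0 0 0 0 0 -0.19" --pt "0 0 0 0 0 0 -0.19" --pt "0 0 0 0 0 0 -0.19"

```text
time_s: 26.63
tool_pos: [0.5743, -0.107, 0.0862]
orientation: [-3.141, 0.001, 2.929]
ft_force: [-4.5, -1.8, 13.6]
gripper_width: 0.0348
```

Run:
```python
from h import *
s=read_state(); print(s['gripper_width'],s['ft_force']); meas(5)
c=viewer.camera("side"); P=cloud(c); X=P[...,:2]@XV;Y=P[...,:2]@YV;Z=P[...,2]
m=(abs(Y-.585)<.03)&(Z>.071)&(Z<.083)&(X<-.17)&(X>-.26); print(np.percentile(X[m],[2,50,98]),np.percentile(Y[m],[2,50,98]),np.median(Z[m]))
A_=np.c_[X[m],Y[m],np.ones(m.sum())]; k=abs(Z[m]-np.median(Z[m]))<.004; print("tilt",np.linalg.lstsq(A_[k],Z[m][k],rcond=None)[0])
```

```text
0.03480647204762549 [-4.46958624 -1.77803743 13.63835713]
plate mean/lead [-0.1823 -0.1871] block [-0.1553 -0.1656] knob -0.1557 block-plate lead mm 21.51 knob-plate lead 31.38 mean 26.98
[-0.2348165  -0.21511035 -0.18935565] [0.56300757 0.5836348  0.60539406] 0.07650343532791518
tilt [0.0302705  0.01220342 0.07584115]
```

>>> play_rows --pt "0 0 0 0 0 0 -0.19" --pt "0 0 0 0 0 0 -0.19" --pt "0 0 0 0 0 0 -0.19" --pt "0 0 0 0 0 0 -0.19" --pt "0 0 0 0 0 0 -0.19" --pt "0 0 0 0 0 0 -0.19" --pt "0 0 0 0 0 0 -0.19" --pt "0 0 0 0 0 0 -0.19" --pt "0 0 0 0 0 0 -0.19" --pt "0 0 0 0 0 0 -0.19"

```text
time_s: 27.77
tool_pos: [0.5743, -0.107, 0.0862]
orientation: [-3.141, 0.001, 2.929]
ft_force: [-5.2, -1.9, 14.8]
gripper_width: 0.0348
```

Run:
```python
from h import *
s=read_state(); print(s['gripper_width'],s['ft_force']); meas(3)
cv2.imwrite("pics/side15.png",viewer.camera("side")["img"][:,:,::-1])
```

```text
0.03481528696500791 [-5.17874836 -1.85903883 14.75321293]
plate mean/lead [-0.1823 -0.1871] block [-0.1554 -0.1656] knob -0.1557 block-plate lead mm 21.49 knob-plate lead 31.44 mean 26.94
```

View pics/side15.png

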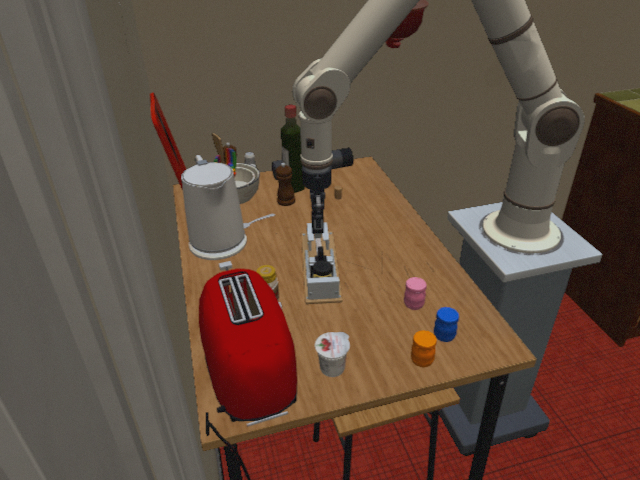

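Stable. The jar is clamped at about (321,268), and everything else is where it was in the first picture. Handing in.

```bash
python3 -c "
from plant import r
print(r.sign_off())"
```

```text
the job is handed in; nothing more can be done
None
```

The jar is clamped and the job was handed in at about 28 s, with the grip still squeezed in the gripper. No verdict came back.

- **Opening the jaw:** I slid it by its knob to the open stop. Pushing further raised the force to about 16 N and the jaw did not move.
- **Placing the jar:** I stood it on the base and pressed it lightly against both ribs. The resistance rose to about 7 N with no further movement, and its position matched the seat to about 1 mm.
- **Closing the jaw:** I used only the squeeze grip. Four full strokes, with the grip fully opened after each, brought the cushion onto the jar. A fifth, partial stroke is the one now held.

**Last checks:**
- **Grip:** the gripper opening is 34.8 mm and did not change over the last second or so.
- **Cushion:** the two final depth readings put it 7.0 and 7.5 mm pressed in, about 14–15 N, so it is well short of its 16 mm stop. Just before the last small squeeze, cruder estimates ranged from 4 to 6.5 mm. The exact figure is therefore uncertain by a millimetre or two.
- **Jar:** it is upright and has not shifted.
- **Everything else:** the bystanders and look-alike jars look unmoved in the side view.

**Disagreements:**
- The jar measured about 48 mm between the fingers, where 51 mm was stated.
- It sat about 4 mm off the gripper's centre; I corrected for that when placing it.
- The fingers drag the paddles down a little, which shows as about 15 N vertically at the wrist.

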